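# Seat the sensor board in the leaning card cage

### The arm

A 6-joint arm with a two-finger parallel gripper is mounted at the origin on a cart in front of the work surface, level with it; the furniture and walls round the work are solid. World frame = base frame: x ahead of the robot, y to its left, z up, the work surface at z = 0. Lengths are in mm, angles in rad, forces in N, time in s.
With the tool pointing down it reaches from about 375 to 825 mm from the base axis. Payload 5.5 kg.
Tool frame: the origin (TCP) lies between the finger pads; the fingertips stand 14 mm ahead of it and the grasp point (between the pads) lies 5 mm behind it; z points along the fingers, y is the direction in which the jaws open and shut (so a half turn about z gives the same grasp; the last joint's range is limited). The gripper opens to 85 mm and grips with 20 to 120 N. Pads are 22 mm wide; open, the fingers measure 114 mm over their backs; the gripper's body (76 mm by 85 mm) begins 54 mm behind the grasp point. The pads swing forward as they close: fully open they stand 13 mm farther back than shut.
Start: joints at [-1.235, 0.314, -0.047, 1.21, 0, 1.571], TCP at [197.711, -566.485, 245.299] pointing down, gripper open.
Joint ranges: [-2.67, 2.67], [-0.69, 1.73], [-1.03, 1.25], [-2.08, 2.16], [-1.42, 1.45], [-3.14, 3.14]. Speed limits (rad/s): [2.39, 2.39, 3.01, 3.14, 3.14, 3.14].

### API

Orientations are given as [roll, pitch, yaw] about the fixed x, y, z axes, in that order (R = Rz(yaw) Ry(pitch) Rx(roll)).
In Python, from cell import telemetry, camera, camera_params, ctrl gives the robot as it stands.
- The arm moves only by the tool step_arm, never from a script. Its argument "rows" is a list of rows, each a list of 7 numbers: the shift along the tool's x, y, z each as a share of 0.04 m, from -1 to 1, then the turn, a rotation vector about the tool's x, y, z each as a share of 0.12 rad, from -1 to 1, then the closure, from 0 (fully open) to 1 (shut). In form: [[tx, ty, tz, rx, ry, rz, gripper], ...]. A call has exactly 5 rows; each row shifts and turns the commanded pose from where the row before left it, along the tool's axes as they then stand; what a row does not reach is not made up. A row lasts 1/8 s, in which the tool goes at most 62.5 mm and 10.7 degrees, less where a joint would pass 70% of its speed; a pose out of reach is approached as far as the arm can. A call with a number of a shift or a turn outside -1 to 1 is refused whole. A call with a gripper value outside its range is refused whole. The fingers move at their own pace and stop on an object; "force" is the grip in N (left out, the last holds). Time passes only in rows, so rows that do not move let the fingers close, or fill a call up. It gives the time, the measured TCP pose, the force and the opening at its end, in the units of the state.
- telemetry.observe(): the state, without advancing time (a new reading comes with each control period).
- camera(name): name is "scene" or "top" or "wrist"; returns (picture, depth): 420x560x3 uint8, red, green, blue; 420x560 float32, mm along the optical axis (not along the pixel's ray), 0 where there is no reading.
- camera_params(name): a dict with "fx", "fy", "cx", "cy" (pixels), "camera_from_world" (4x4, takes a point from world to camera coordinates). Camera axes: x right, y down, z forward; pixel columns grow to the right and rows downward; lengths in mm; the calibration is good to about 2 mm. A picture is of the moment at which its call begins: read the wrist's pose just before it. camera_params takes no time and is no camera call; for the wrist camera it gives the pose at the moment of the call.
- ctrl.hand_in(): hands the job in, once; it reports no verdict.
The state is a dict: "time": time; "qpos": joint angles; "joint_vel": joint speeds; "joint_efforts": joint torques, N m; "eef_pos": TCP position; "orientation": TCP orientation; "force": force on the tool from outside, world axes, zero at the start; "torque": the same for the moment, N m; "width": finger opening in mm.
Only numpy, scipy, OpenCV 4.12 (cv2) and the standard library are available. Lean on these libraries where they do the work, as an engineer would, in place of code of your own. Each camera call takes 0.05 s, during which the arm holds its last target.

### The job

Find the board that fits the guides of the leaning card cage, take it by its metal handle out of the holder and slide it down the two guides, without forcing it, until it rests on the springy contact strip. Let go, then swing both ejector levers inward until they are fully closed, so that the board is pressed home and held down. Leave the other two boards standing in the holder.

Things in the scene. Friction and masses are not known exactly. Their poses are not given: they have to be found in the camera images.
- card_slot: Leaning slot of the fixed aluminium card cage. Origin: middle of the slot's bottom, where a seated board's lower edge lies, 56 mm above the table. z runs up the guides and out of the mouth, 28.6 degrees from vertical, leaning to the left and a little towards the robot; y across the width (level), x through the board's thickness. A board on the contact strip has its lower edge at z = 6 mm; the levers press it to z = 0.
- slot_mouth (a point): Middle of the slot's mouth, 85 mm up the slot's z (same axes). Two smooth black U-guides face each other at y = -32 and +32 mm (64 mm apart, 50 between their lips), z = 0 to 76 mm, open 7.4 mm for the board's thickness; flares from there to the mouth catch a board 3 mm off in x or 4 mm in y. The board goes in lower edge first, its y and z along the slot's (or turned half round about z).
- far_lever_pivot (a point): Pivot of the far lever (slot y = +49 mm, z = 93 mm), axis along the slot's x. Its arm is 50 mm long to the end of the pad.
- near_lever_pivot (a point): Pivot of the near lever (slot y = -49 mm, z = 93 mm), axis along the slot's x. Its arm is 50 mm long to the end of the pad.
- far_lever (a joint): Far ejector lever, rad. 0 = closed: arm parallel to the slot's z, its nose (6 mm round bar, reaching 27 mm in from the pivot) lying on the board's shoulder. Grows as the arm swings out, to 1.2; starts at 1.05 to 1.2, clear of the board's way. Stiff hinge (0.2 Nm), stays where left. The last 0.3 rad press the board down on the springy strip: 5 to 10 N sideways at the pad, from outside inward.
- near_lever (a joint): Near ejector lever, rad. 0 = closed: arm parallel to the slot's z, its nose (6 mm round bar, reaching 27 mm in from the pivot) lying on the board's shoulder. Grows as the arm swings out, to 1.2; starts at 1.05 to 1.2, clear of the board's way. Stiff hinge (0.2 Nm), stays where left. The last 0.3 rad press the board down on the springy strip: 5 to 10 N sideways at the pad, from outside inward.
- far_lever_pad (a point): Middle of the far lever's thumb pad, 40 mm from its pivot (black, 14 x 9 x 20 mm).
- near_lever_pad (a point): Middle of the near lever's thumb pad, 40 mm from its pivot (black, 14 x 9 x 20 mm).
- contact_strip (a joint): Travel of the spring-loaded contact strip at the slot's bottom, in m: 0 is out, 0.006 fully pressed in (board seated). The first movement takes 3 N, fully in takes 6 N; it pushes the board out again unless the levers hold it.
- board_holder: Fixed holder of the boards: plate 100 x 230 x 12 mm with three slots at y = -72, 0, +72 mm, each between two black walls 90 mm long, 7 mm apart, up to 40 mm above the table. Origin: middle of its underside, on the table. A board stands with its lower edge 12 mm above the table, its width along the holder's x.
- board_60_handle (a point): The fitting board: grey plate 60 mm wide, 5 thick, 90 tall, dark chips on both faces (either may face front), topped by a metal handle block 30 mm wide, 10 thick, 84 to 116 mm above the lower edge; bare shoulders beside it at 90 mm. Point: mid-handle, 100 mm above the lower edge; x through thickness (grip across it), y width, z up. Stands in any of the holder's 3 slots; 80 to 170 g.
- board_50_handle (a point): Too narrow a board: grey plate 50 mm wide, 5 thick, 90 tall, dark chips on both faces (either may face front), topped by a metal handle block 30 mm wide, 10 thick, 84 to 116 mm above the lower edge; bare shoulders beside it at 90 mm. Point: mid-handle, 100 mm above the lower edge; x through thickness (grip across it), y width, z up. Stands in any of the holder's 3 slots; 80 to 170 g.
- board_70_handle (a point): Too wide a board: grey plate 70 mm wide, 5 thick, 90 tall, dark chips on both faces (either may face front), topped by a metal handle block 30 mm wide, 10 thick, 84 to 116 mm above the lower edge; bare shoulders beside it at 90 mm. Point: mid-handle, 100 mm above the lower edge; x through thickness (grip across it), y width, z up. Stands in any of the holder's 3 slots; 80 to 170 g.

How it is judged:
By the outcome, as a careful person would: the job done as asked, in the order asked, and still so for the second after the job is handed in, with the robot touching nothing.
It also fails if it takes over 67 s, if anything falls off the work surface, if the arm or the gripper's body presses on something with over 40 N, if the wrist force passes 120 N, or if a joint passes its speed limit or range.

## Working session

There is one attempt and no reset: what is moved stays moved. The work goes in short steps, Python scripts to look and compute and a tool call to move; the robot and the scene stay as the last step left them, time stands still between calls to the robot, and variables do not carry over. Pictures are saved under pics/ and viewed, and the job is handed in when it is done.

Besides the shell and the picture viewer there is one more tool, called after "Call:" as a command line: name --pt "numbers of a row" for each row, then --argument value for the rest. step_arm: Moves the arm, as the interface text tells. Its arguments: {"type":"object","properties":{"rows":{"type":"array"},"force":{"type":"number"}},"required":["rows"]}

```bash
ls -la; mkdir -p pics; python3 - <<'E'
from cell import telemetry, camera, camera_params, ctrl
import cv2, numpy as np
print(telemetry.observe())
for n in ["scene","top","wrist"]:
    p=camera_params(n); print(n,p["fx"],p["fy"],p["cx"],p["cy"]); print(np.round(p["camera_from_world"],3).tolist())
    im,d=camera(n); cv2.imwrite(f"pics/{n}0.png",im[:,:,::-1]); np.savez(f"{n}0.npz",im=im,d=d,T=p["camera_from_world"],K=[p["fx"],p["fy"],p["cx"],p["cy"]])
E
```

```text
total 12
drwxr-xr-x  3 agent agent 4096 Dec  7 02:22 .
drwxr-xr-x 23 root  root  4096 Dec  7 02:22 ..
drwxr-xr-x  2 agent agent 4096 Dec  7 02:22 pics
{'time': 0.0, 'qpos': array([-1.23500938e+00,  3.14198848e-01, -4.81066687e-02,  1.21019045e+00,
       -2.60111030e-05,  1.57083642e+00]), 'joint_vel': array([ 0.00010554, -0.00024994,  0.00036746, -0.00052938,  0.00071887,
       -0.00085934]), 'joint_efforts': array([-8.40271496e-04, -5.39591181e+01,  3.39749444e+01,  1.90870831e-02,
        4.83768963e-05,  7.87450638e-07]), 'eef_pos': array([ 197.51339047, -565.96001097,  244.43873722]), 'orientation': array([-3.13989301e+00,  2.60792073e-05,  3.35746897e-01]), 'force': array([-0.017209  ,  0.37092195, -0.34144695]), 'torque': array([-0.02022695, -0.02294807,  0.00670844]), 'width': 85.19321072311892}
scene 456.80513748581086 456.80513748581086 280.613822252937 210.10743024145714
[[-0.839, -0.544, -0.016, 483.074], [-0.393, 0.626, -0.674, 298.045], [0.376, -0.559, -0.739, 761.53], [0.0, 0.0, 0.0, 1.0]]
top 431.8873903524833 431.8873903524833 280.67082368960035 205.54901569326043
[[0.014, -1.0, -0.005, -2.571], [-0.984, -0.013, -0.175, 549.703], [0.175, 0.008, -0.985, 898.958], [0.0, 0.0, 0.0, 1.0]]
wrist 303.15678488432087 303.15678488432087 276.9931036296132 207.588308335494
[[0.33, -0.944, -0.0, -599.847], [-0.903, -0.316, 0.29, -38.252], [-0.274, -0.095, -0.957, 380.206], [0.0, 0.0, 0.0, 1.0]]
```

View pics/scene0.png

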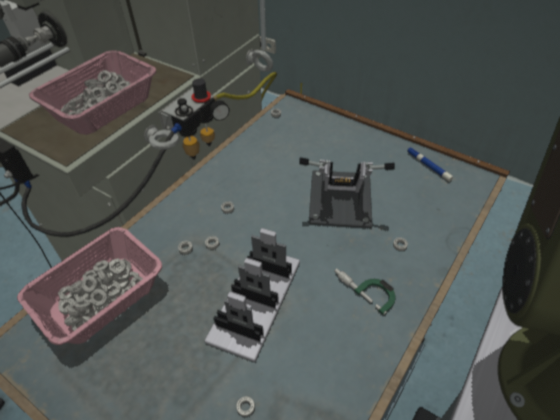

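View pics/top0.png

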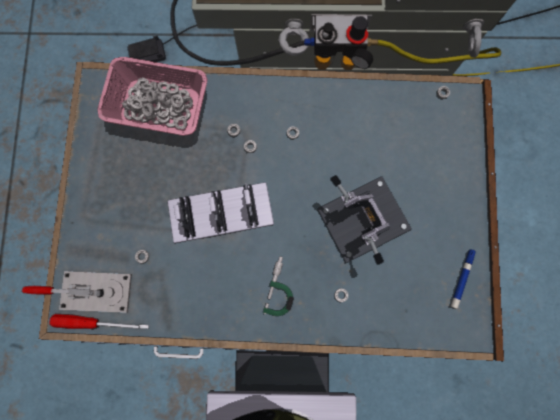

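View pics/wrist0.png

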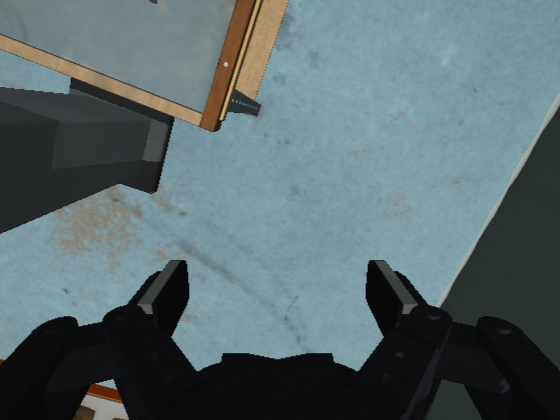

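```bash
python3 - <<'E'
import cv2, numpy as np
z=np.load("top0.npz"); im=z["im"][:,:,::-1]
a=cv2.resize(im[150:290,150:290],None,fx=4,fy=4,interpolation=cv2.INTER_CUBIC)[:560]
b=cv2.resize(im[160:290,300:430],None,fx=4.3,fy=4.3,interpolation=cv2.INTER_CUBIC)
cv2.imwrite("pics/topA.png",a); cv2.imwrite("pics/topB.png",b)
s=np.load("scene0.npz")["im"][:,:,::-1]
cv2.imwrite("pics/scA.png",cv2.resize(s[220:360,200:320],None,fx=4.2,fy=4.2,interpolation=cv2.INTER_CUBIC))
cv2.imwrite("pics/scB.png",cv2.resize(s[140:240,285:405],None,fx=5,fy=5,interpolation=cv2.INTER_CUBIC))
E
```

```text
(no output)
```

View pics/topA.png

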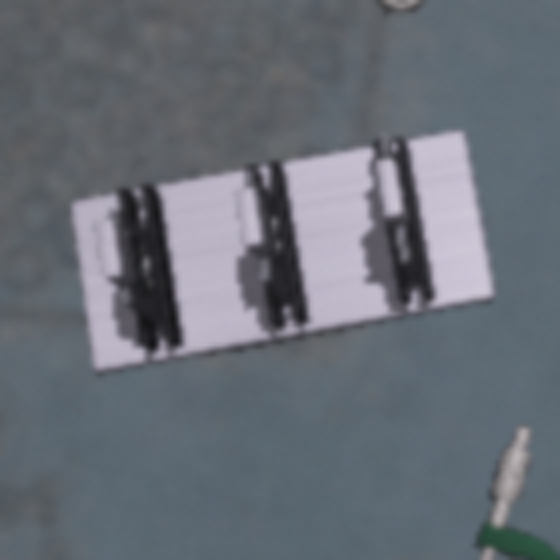

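View pics/topB.png

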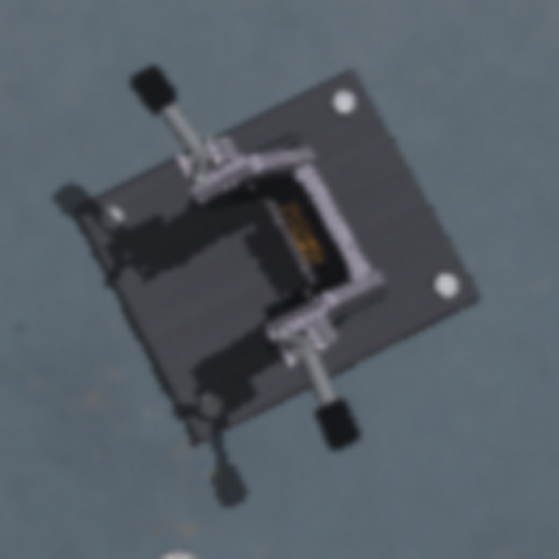

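View pics/scA.png

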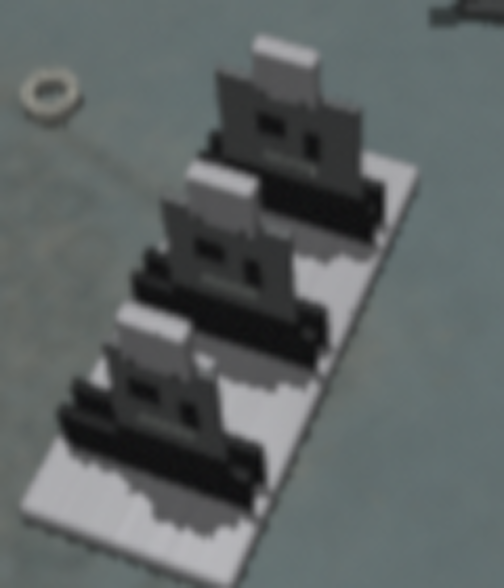

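View pics/scB.png

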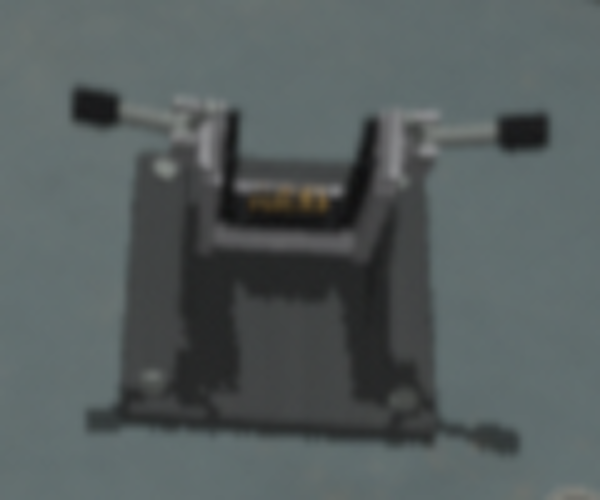

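```bash
cat > h.py <<'E'
import numpy as np, cv2
def load(n):
    z=np.load(n); return z["im"],z["d"],z["T"],z["K"]
def cloud(d,T,K):
    v,u=np.mgrid[:d.shape[0],:d.shape[1]]
    X=np.stack([(u-K[2])/K[0]*d,(v-K[3])/K[1]*d,d],-1)
    R=T[:3,:3]; return (X-T[:3,3])@R
E
python3 - <<'E'
from h import *
for n in ["top0.npz","scene0.npz"]:
    im,d,T,K=load(n); P=cloud(d,T,K); ok=d>0
    b=im.astype(int).sum(-1)
    print(n,"table z", np.median(P[...,2][ok&(np.abs(P[...,0]-500)<150)&(np.abs(P[...,1])<100)]))
    # holder region
    m=ok&(P[...,2]>100)&(P[...,2]<150)&(np.abs(P[...,0]-560)<130)&(P[...,1]>0)&(P[...,1]<300)
    c,l,s,_=cv2.connectedComponentsWithStats(m.astype(np.uint8))
    for i in range(1,c):
        if s[i,4]<15: continue
        q=P[l==i]; print(s[i],q.mean(0).round(1),q.min(0).round(1),q.max(0).round(1))
        t=q[q[:,2]>q[:,2].max()-6]; print("   top",len(t),t.mean(0).round(1),cv2.minAreaRect(t[:,:2].astype(np.float32)))
    m=ok&(P[...,2]>30)&(P[...,0]>350)&(P[...,0]<700)&(P[...,1]<-30)&(P[...,1]>-330)
    c,l,s,_=cv2.connectedComponentsWithStats(m.astype(np.uint8))
    print("cage")
    for i in range(1,c):
        if s[i,4]<15: continue
        q=P[l==i]; print(s[i],q.mean(0).round(1),q.min(0).round(1),q.max(0).round(1))
    # white plate
    m=ok&(P[...,2]>5)&(P[...,2]<20)&(P[...,0]>350)&(P[...,0]<700)&(P[...,1]>0)&(P[...,1]<350)&(b>330)
    q=P[m]; print("plate",len(q),q.mean(0),cv2.minAreaRect(q[:,:2].astype(np.float32)))
E
```

```text
top0.npz table z 1.0190167510340105
[244 183   8  33 127] [551.6  72.4 118.6] [519.   65.3 100.1] [586.9  81.8 131.9]
   top 65 [553.   72.8 128.5] ((552.889404296875, 72.96150207519531), (28.399206161499023, 9.662323951721191), 11.384925842285156)
[209 192   9  29 134] [535.5 141.9 119. ] [507.9 135.3 100.1] [567.1 150.1 132. ]
   top 67 [536.8 142.9 128.5] ((537.4002075195312, 143.12350463867188), (29.522144317626953, 9.680068969726562), 11.314240455627441)
[174 202  10  24 140] [518.4 211.3 119.6] [496.6 205.8 100.4] [544.3 219.7 133.3]
   top 49 [520.2 212.8 128.9] ((519.9081420898438, 213.02391052246094), (28.857980728149414, 9.106760025024414), 10.06771183013916)
cage
[ 330  175   59   90 1261] [ 521.9 -169.3  105.5] [ 420.8 -230.3   30.1] [592.4 -91.6 163.5]
plate 3108 [527.22333237 141.37266102  12.4927203 ] ((525.5342407226562, 175.2613067626953), (347.9783630371094, 349.3976135253906), 0.035871777683496475)
scene0.npz table z 0.8833213919491818
[251 229  35  20 265] [552.3  75.9 115.2] [519.8  64.9 100.1] [587.4  82.5 131. ]
   top 83 [553.5  74.8 127.8] ((554.3109130859375, 73.79425811767578), (28.118471145629883, 11.72502326965332), 12.281763076782227)
[238 259  32  20 278] [536.3 146.  116. ] [509.5 135.4 100.1] [567.4 152.  131.3]
   top 90 [538.3 145.  128.1] ((538.7874755859375, 143.99407958984375), (29.428634643554688, 11.461897850036621), 11.244922637939453)
[224 292  28  20 283] [519.2 215.9 117.1] [496.8 207.1 100. ] [546.9 222.  131. ]
   top 107 [521.  214.6 128.1] ((521.1849365234375, 214.12078857421875), (29.435420989990234, 11.509822845458984), 10.603836059570312)
cage
[ 299  158   96   44 1270] [ 516.3 -161.7   99.2] [ 421.2 -218.9   30.1] [594.9 -88.9 162.7]
plate 1883 [504.31634076 183.06475513  12.2087415 ] ((547.63525390625, 137.24490356445312), (322.7309265136719, 327.689208984375), 75.65294647216797)
```

```bash
python3 - <<'E'
from h import *
from scipy.spatial.transform import Rotation as Ro
im,d,T,K=load("wrist0.npz")
Rt=Ro.from_euler('xyz',[-3.13989301e+00,2.60792073e-05,3.35746897e-01]).as_matrix(); p=np.array([197.5,-566,244.4])
c=-T[:3,:3].T@T[:3,3]; print("cam in tool",Rt.T@(c-p),"\n axes(cols) in tool\n",(Rt.T@T[:3,:3].T).round(3))
# cage cloud rows
for n in ["top0.npz","scene0.npz"]:
    im,d,T,K=load(n);P=cloud(d,T,K);c=-T[:3,:3].T@T[:3,3];print(n,c)
im,d,T,K=load("top0.npz");P=cloud(d,T,K)
for u,v in [(337,182),(346,197),(350,195),(355,196),(373,200),(385,225),(371,238),(365,240),(378,258),(372,243),(358,205),(370,212)]:
    print(u,v,P[v,u].round(0),im[v,u])
E
```

```text
cam in tool [  74.25406123    0.28356409 -130.24325358] 
 axes(cols) in tool
 [[ 0.001 -0.957 -0.29 ]
 [ 1.     0.     0.001]
 [-0.001 -0.29   0.957]]
top0.npz [383.80880264  -2.04060954 981.32121451]
scene0.npz [235.99673115 501.80761554 771.11200813]
337 182 [ 579. -105.  157.] [23 25 27]
346 197 [ 551. -124.  148.] [ 95  97 101]
350 195 [ 555. -132.  148.] [132 128 139]
355 196 [ 559. -147.  118.] [117 114 126]
373 200 [ 566. -199.   43.] [111 108 120]
385 225 [ 507. -218.   68.] [118 116 126]
371 238 [ 471. -171.  147.] [109 109 116]
365 240 [ 467. -161.  140.] [66 64 71]
378 258 [ 432. -182.  157.] [22 23 26]
372 243 [ 462. -174.  142.] [125 127 132]
358 205 [ 546. -158.   87.] [20 21 23]
370 212 [ 535. -187.   67.] [51 39 27]
```

```bash
cat >> h.py <<'E'
from scipy.spatial.transform import Rotation as Ro, Slerp
def state():
    from cell import telemetry
    s=telemetry.observe(); return s, s["eef_pos"], Ro.from_euler('xyz',s["orientation"]).as_matrix()
def plan(p0,R0,p1,R1,n=None,dec=2):
    p0=np.array(p0,float);p1=np.array(p1,float)
    rv=Ro.from_matrix(R0.T@R1).as_rotvec()
    if n is None: n=int(np.ceil(max(np.linalg.norm(p1-p0)/39,np.abs(rv).max()/.118,1)))
    p,R=p0.copy(),R0.copy(); rows=[]
    for i in range(1,n+1):
        a=i/n; Rg=R0@Ro.from_rotvec(rv*a).as_matrix(); pg=p0+(p1-p0)*a
        t=np.round(R.T@(pg-p)/40,dec); r=np.round(Ro.from_matrix(R.T@Rg).as_rotvec()/.12,dec)
        p=p+R@(t*40); R=R@Ro.from_rotvec(r*.12).as_matrix(); rows.append([*map(float,t),*map(float,r)])
    for k in range(0,n,5): print([x for x in rows[k:k+5]])
    print("end",p.round(2),"err",(p-p1).round(2),Ro.from_matrix(R.T@R1).as_rotvec().round(4))
    return p,R
def down(yaw): return Ro.from_euler('xyz',[np.pi,0,yaw]).as_matrix()
E
python3 - <<'E'
from h import *
s,p,R=state()
plan(p,R,[504,-157,250],down(.482),n=15)
E
```

```text
[[0.71, -0.48, -0.01, -0.0, -0.0, -0.08], [0.71, -0.46, -0.01, -0.0, -0.0, -0.08], [0.71, -0.47, -0.0, -0.0, -0.0, -0.08], [0.72, -0.45, -0.01, -0.0, -0.0, -0.08], [0.73, -0.45, -0.01, -0.0, -0.0, -0.09]]
[[0.73, -0.44, -0.01, -0.0, -0.0, -0.08], [0.73, -0.43, -0.01, -0.0, -0.0, -0.08], [0.74, -0.43, -0.01, -0.01, -0.0, -0.08], [0.74, -0.42, -0.01, 0.0, -0.0, -0.08], [0.75, -0.41, -0.0, 0.0, -0.0, -0.08]]
[[0.75, -0.4, -0.01, 0.0, -0.0, -0.08], [0.75, -0.4, -0.01, 0.0, -0.0, -0.08], [0.76, -0.39, -0.01, 0.0, -0.0, -0.09], [0.76, -0.38, -0.01, 0.0, -0.0, -0.08], [0.76, -0.38, -0.01, -0.0, -0.0, -0.08]]
end [ 503.84 -156.99  250.08] err [-0.16  0.01  0.08] [-0.     -0.0001  0.0002]
```

Call:
step_arm --pt "0.71 -0.48 -0.01 0 0 -0.08 0" --pt "0.71 -0.46 -0.01 0 0 -0.08 0" --pt "0.71 -0.47 0 0 0 -0.08 0" --pt "0.72 -0.45 -0.01 0 0 -0.08 0" --pt "0.73 -0.45 -0.01 0 0 -0.09 0"

```text
time: 0.78
eef_pos: [300.3, -429.0, 246.6]
orientation: [-3.141, 0.0, 0.385]
force: [0.2, 0.5, -0.6]
width: 85.4
```

Call:
step_arm --pt "0.73 -0.44 -0.01 0 0 -0.08 0" --pt "0.73 -0.43 -0.01 0 0 -0.08 0" --pt "0.74 -0.43 -0.01 0 0 -0.08 0" --pt "0.74 -0.42 -0.01 0 0 -0.08 0" --pt "0.75 -0.41 0 0 0 -0.08 0"

```text
time: 1.4
eef_pos: [402.5, -292.6, 248.3]
orientation: [-3.141, 0.0, 0.433]
force: [0.2, 0.6, 0.7]
width: 85.0
```

Call:
step_arm --pt "0.75 -0.4 -0.01 0 0 -0.08 0" --pt "0.75 -0.4 -0.01 0 0 -0.08 0" --pt "0.76 -0.39 -0.01 0 0 -0.09 0" --pt "0.76 -0.38 -0.01 0 0 -0.08 0" --pt "0.76 -0.38 -0.01 0 0 -0.08 0"

```text
time: 2.02
eef_pos: [504.4, -156.4, 250.3]
orientation: [-3.141, 0.0, 0.483]
force: [-0.6, 0.2, -0.1]
width: 85.3
```

```bash
cat >> h.py <<'E'
def snap(n,tag):
    from cell import camera,camera_params
    p=camera_params(n); im,d=camera(n); cv2.imwrite(f"pics/{n}{tag}.png",im[:,:,::-1])
    np.savez(f"{n}{tag}.npz",im=im,d=d,T=p["camera_from_world"],K=[p["fx"],p["fy"],p["cx"],p["cy"]])
    return im,d,np.array(p["camera_from_world"]),[p["fx"],p["fy"],p["cx"],p["cy"]]
E
python3 - <<'E'
from h import *
snap("wrist",1); s,p,R=state(); print(s["time"],p,s["orientation"],s["qpos"],s["joint_vel"].round(3))
E
```

```text
2.075 [ 506.534126   -153.55640615  250.28438702] [-3.13995864e+00 -2.53201297e-03  4.85428753e-01] [-0.29610749  0.17803087 -0.21040805  1.18171105  0.00294335  2.3600553 ] [-0.047 -0.014 -0.023  0.001 -0.027 -0.079]
```

View pics/wrist1.png

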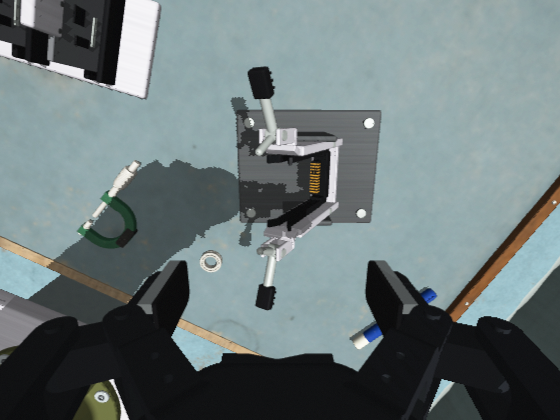

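```bash
python3 - <<'E'
from h import *
im,d,T,K=load("wrist1.npz")
c=im[60:310,225:385,::-1]
cv2.imwrite("pics/w1c.png",cv2.resize(c,None,fx=5,fy=5,interpolation=cv2.INTER_CUBIC)[300:900])
P=cloud(d,T,K)
ey=np.array([np.cos(.482),np.sin(.482),0])
# local frame with guess
a=np.deg2rad(28.6); ez=np.array([-ey[1]*np.sin(a),ey[0]*np.sin(a),np.cos(a)]); ex=np.cross(ey,ez)
O=np.array([530,-190,56]); 
L=np.stack([(P-O)@ex,(P-O)@ey,(P-O)@ez],-1)
for v,u in [(82,262),(297,266),(178,315),(165,315),(192,315),(150,300),(148,320),(141,310),(205,325),(210,305),(220,290),(137,275),(137,290),(145,262),(243,270),(240,285),(175,337)]:
    print((u,v),P[v,u].round(1),L[v,u].round(1),im[v,u])
E
```

```text
(262, 82) [ 584.7 -103.4  160.6] [  5.   88.6 116.4] [21 21 24]
(266, 297) [ 436.4 -182.2  157.8] [  4.6 -79.3 113.5] [26 26 27]
(315, 178) [ 533.  -187.5   64.2] [3.2 3.8 7.6] [192 142  49]
(315, 165) [ 545.1 -180.5   65.2] [ 3.1 17.7  8.8] [54 43 30]
(315, 192) [ 519.8 -195.    64.8] [  3.9 -11.3   7.9] [170 124  46]
(300, 150) [ 555.3 -151.4  131.3] [16.3 40.3 76.8] [220 218 225]
(320, 148) [ 563.4 -170.5   99.2] [19.1 38.7 38.8] [199 197 204]
(310, 141) [ 564.4 -161.    86.4] [ 6.  43.9 31.4] [86 87 89]
(325, 205) [ 511.  -213.7   58.2] [ 11.7 -27.8  -3.9] [109 106 110]
(305, 210) [ 504.7 -187.9   97.1] [  7.7 -21.4  42.6] [14 12 12]
(290, 220) [ 497.1 -173.9  126.1] [  7.6 -21.7  75.7] [11 12 12]
(275, 137) [ 555.9 -128.3  146.2] [ 5.7 51.6 99.7] [170 175 171]
(290, 137) [ 560.7 -139.1  134.3] [10.4 50.8 83.5] [195 192 199]
(262, 145) [ 547.  -122.3  155.9] [  2.1  46.5 112.7] [172 179 175]
(270, 243) [ 473.1 -166.5  136. ] [ -3.1 -39.5  92.9] [96 98 97]
(285, 240) [ 481.4 -177.   135.1] [  8.  -37.   85.8] [202 200 206]
(337, 175) [ 542.6 -220.8   10.7] [  7.4  -3.1 -55.6] [137 138 141]
```

View pics/w1c.png

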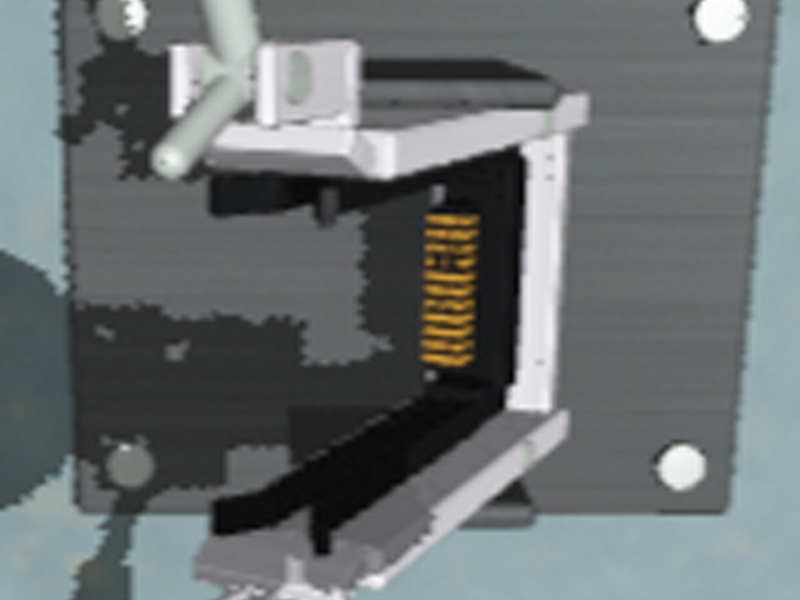

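```bash
python3 - <<'E'
from h import *
s,p,R=state();print(p,s["orientation"])
rv=np.array([0,0,-1]); n=27
p1=np.array([511,-154,215.]); pp=p.copy(); RR=R.copy()
yaw0=s["orientation"][2]; dy=(.482+np.pi-yaw0); print(dy/.12)
per=round(dy/27/.12,3);print(per)
for i in range(1,28):
    t=np.round(RR.T@(p+(p1-p)*i/27-pp)/40,2); pp=pp+RR@(t*40); RR=RR@Ro.from_rotvec([0,0,-per*.12]).as_matrix()
    print(t.tolist(),end=" ")
print(pp)
im,d,T,K=load("wrist1.npz"); P=cloud(d,T,K)
h=cv2.cvtColor(im,cv2.COLOR_RGB2HSV)
m=(h[...,0]>8)&(h[...,0]<28)&(h[...,1]>120)&(h[...,2]>90); m[:140]=0;m[215:]=0;m[:,:295]=0;m[:,335:]=0
ys,xs=np.where(m); print(len(xs),xs.min(),xs.max(),ys.min(),ys.max(),P[m].mean(0),np.median(P[m],0)); r=cv2.minAreaRect(np.stack([xs,ys],1).astype(np.float32)); print(r)
for n0,(u0,u1,v0,v1) in {"far":(240,290,60,105),"near":(245,295,280,315)}.items():
    k=(im.sum(-1)<130); q=np.zeros_like(k); q[v0:v1,u0:u1]=k[v0:v1,u0:u1]; q&=P[...,2]>130
    print(n0,q.sum(),P[q].mean(0).round(1))
E
```

```text
[ 506.534126   -153.55640615  250.28438702] [-3.13995864e+00 -2.53201297e-03  4.85428753e-01]
26.151365835266542
0.969
[0.0, 0.0, 0.03] [0.01, 0.01, 0.04] [-0.0, -0.0, 0.03] [0.0, 0.0, 0.03] [0.0, 0.01, 0.03] [0.01, -0.0, 0.04] [-0.0, 0.0, 0.03] [-0.0, 0.01, 0.03] [-0.0, 0.0, 0.03] [-0.0, 0.0, 0.04] [-0.0, 0.01, 0.03] [-0.0, 0.0, 0.03] [-0.01, 0.0, 0.03] [0.0, 0.01, 0.04] [-0.0, 0.0, 0.03] [-0.0, 0.0, 0.03] [-0.01, 0.01, 0.04] [-0.0, -0.0, 0.03] [-0.01, 0.0, 0.03] [0.0, 0.0, 0.03] [-0.0, 0.0, 0.04] [-0.01, 0.0, 0.03] [-0.0, 0.0, 0.03] [-0.01, 0.0, 0.03] [-0.0, 0.0, 0.04] [-0.01, 0.0, 0.03] [0.0, -0.0, 0.03] [ 511.01348449 -153.93914771  215.08983828]
184 309 320 163 192 [ 532.48286877 -187.42018723   62.12928136] [ 532.03666614 -187.61732298   62.64966742]
((314.38177490234375, 177.45526123046875), (10.311755180358887, 29.336544036865234), 2.2906100749969482)
far 631 [ 584.1 -102.8  160. ]
near 368 [ 434.8 -182.1  155.8]
```

Call:
step_arm --pt "0 0 0.04 0 0 -1 0" --pt "0 0 0.04 0 0 -1 0" --pt "0 0 0.03 0 0 -1 0" --pt "0 0 0.03 0 0 -1 0" --pt "0 0 0.03 0 0 -1 0"

```text
time: 2.7
eef_pos: [503.6, -157.4, 243.4]
orientation: [-3.141, 0.0, 1.086]
force: [-0.6, 0.4, -0.2]
width: 85.5
```

Call:
step_arm --pt "0 0 0.04 0 0 -1 0" --pt "0 0 0.04 0 0 -1 0" --pt "0 0 0.03 0 0 -1 0" --pt "0 0 0.03 0 0 -1 0" --pt "0 0 0.03 0 0 -1 0"

```text
time: 3.32
eef_pos: [503.6, -157.4, 236.6]
orientation: [-3.141, -0.0, 1.686]
force: [0.4, 0.5, -0.4]
width: 85.7
```

Call:
step_arm --pt "0 0 0.04 0 0 -1 0" --pt "0 0 0.04 0 0 -1 0" --pt "0 0 0.03 0 0 -1 0" --pt "0 0 0.03 0 0 -1 0" --pt "0 0 0.03 0 0 -1 0"

```text
time: 3.95
eef_pos: [503.6, -157.5, 229.8]
orientation: [-3.141, -0.0, 2.286]
force: [0.7, -0.7, -0.2]
width: 85.7
```

Call:
step_arm --pt "0 0 0.04 0 0 -1 0" --pt "0 0 0.04 0 0 -1 0" --pt "0 0 0.03 0 0 -1 0" --pt "0 0 0.03 0 0 -1 0" --pt "0 0 0.03 0 0 -1 0"

```text
time: 4.58
eef_pos: [503.6, -157.4, 223.0]
orientation: [3.142, -0.001, 2.886]
force: [0.1, 0.1, -0.1]
width: 85.7
```

Call:
step_arm --pt "0 0 0.04 0 0 -1 0" --pt "0 0 0.04 0 0 -1 0" --pt "0 0 0.03 0 0 -1 0" --pt "0 0 0.03 0 0 -1 0" --pt "0 0 0.03 0 0 -0.9 0"

```text
time: 5.2
eef_pos: [503.6, -157.4, 216.2]
orientation: [3.141, -0.0, -2.809]
force: [0.4, 0.3, -1.3]
width: 85.3
```

```bash
python3 - <<'E'
from h import *
snap("wrist",2); s,p,R=state(); print(s["time"],p,s["orientation"],s["qpos"],s["joint_vel"].round(3))
im,d,T,K=load("wrist2.npz"); P=cloud(d,T,K)
h=cv2.cvtColor(im,cv2.COLOR_RGB2HSV)
m=(h[...,0]>8)&(h[...,0]<28)&(h[...,1]>120)&(h[...,2]>90)&(P[...,2]<80)&(P[...,2]>50)
print(m.sum(),P[m].mean(0),np.median(P[m],0))
E
```

```text
5.25 [ 503.57482133 -157.40718097  216.04186637] [ 3.14114654e+00 -6.42199871e-04 -2.80638837e+00] [-3.02942760e-01  1.92716247e-01 -2.71616927e-01  1.10724472e+00
 -2.42420591e-05 -6.38146890e-01] [ 0.001 -0.001  0.003  0.005  0.002  0.176]
100 [ 533.27884433 -188.69509952   63.15216313] [ 533.8622168  -188.2863211    63.51689866]
```

View pics/wrist2.png

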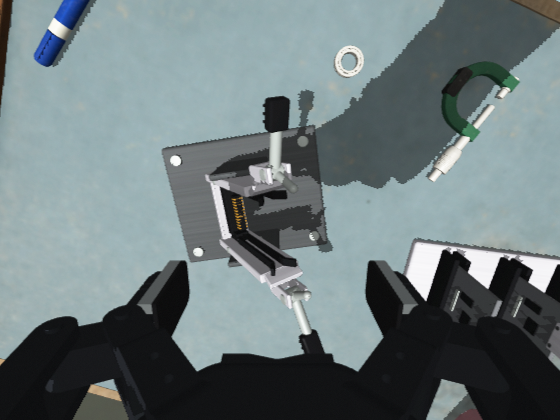

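```bash
python3 - <<'E'
from h import *
for n in ["wrist1.npz","wrist2.npz","top0.npz"]:
    im,d,T,K=load(n); P=cloud(d,T,K)
    g=im.astype(int); sat=g.max(-1)-g.min(-1)
    near=(np.hypot(P[...,0]-535,P[...,1]+165)<110)&(P[...,2]>6)&(P[...,2]<22)
    # baseplate
    pl=near&(d>0); c,l,s,_=cv2.connectedComponentsWithStats(pl.astype(np.uint8)); i=1+np.argmax(s[1:,4])
    q=P[l==i]; r=cv2.minAreaRect(q[:,:2].astype(np.float32)); print(n,"plate z",np.median(q[:,2]),r)
    br=near&(g.min(-1)>170); c,l,s,ce=cv2.connectedComponentsWithStats(br.astype(np.uint8))
    for i in range(1,c):
        if s[i,4]>10: print("   bolt",s[i,4],P[l==i].mean(0).round(1))
E
```

```text
wrist1.npz plate z 11.54975680282304 ((541.6824951171875, -203.4000244140625), (138.2841339111328, 125.85751342773438), 27.692468643188477)
   bolt 25 [550.5 -99.2  13.9]
   bolt 81 [ 612.9 -220.8   14.3]
   bolt 39 [ 515.3 -270.    14.5]
wrist2.npz plate z 11.656337108503452 ((542.2711791992188, -206.42259216308594), (139.36138916015625, 121.3605728149414), 27.56743049621582)
   bolt 54 [ 515.  -270.    14.5]
   bolt 19 [550.5 -99.   14.7]
   bolt 69 [ 612.4 -220.9   14.7]
top0.npz plate z 10.641430902162782 ((511.45391845703125, -149.53208923339844), (139.19952392578125, 92.99205017089844), 27.676883697509766)
```

```bash
cat >> h.py <<'E'
YAW=np.deg2rad(27.4)
def slotR(yaw=YAW):
    a=np.deg2rad(28.6); ey=np.array([np.cos(yaw),np.sin(yaw),0]); ez=np.array([-ey[1]*np.sin(a),ey[0]*np.sin(a),np.cos(a)])
    return np.stack([np.cross(ey,ez),ey,ez],1)
S=slotR(); O=np.array([534.4,-191.0,56.])
E
python3 - <<'E'
from h import *
for n in ["wrist1.npz","wrist2.npz","scene0.npz"]:
    im,d,T,K=load(n); P=cloud(d,T,K); L=(P-O)@S; b=im.astype(int).sum(-1)
    k=(d>0)&(np.abs(L[...,0])<30)&(np.abs(L[...,1])<60)&(L[...,2]>3)&(L[...,2]<105)
    q=L[k]; bb=b[k]
    print(n)
    for z0,z1 in [(5,20),(20,45),(45,74),(74,86),(86,105)]:
        w=(q[:,2]>=z0)&(q[:,2]<z1)
        h,_,_=np.histogram2d(q[w,0],q[w,1],bins=[np.arange(-15,31,3),np.arange(-60,61,4)])
        print(z0,z1); 
        for i,row in enumerate(h.astype(int)):
            if row.sum(): print("%4d"%(-15+3*i)," ".join("%2d"%x for x in row))
    v=(np.abs(q[:,0])<3)&(np.abs(q[:,1])<20); print("floor",q[v].mean(0),v.sum())
E
```

```text
wrist1.npz
5 20
  -9  0  0  0  0  0  0  0  0  9  0  0  0  3  0  0  0  0  0  0  0  0  0  0  0  0  0  4  0  0  0
  -6  0  0  0  0  0  0  0 11 19  0  2  9  6  8  7  9 10  7 10  4  0  0  0  0  0  0  4  0  0  0
  -3  0  0  0  0  0  0  0  0  0  0  3  9 11 11  9 11 11 11  7  7  0  0  0  0  0  0  3  0  0  0
   0  0  0  0  0  0  0  0  0  2  0  4  9 13 12 11 12 12 12 15  9  0  0  0  0  0  0  3  0  0  0
   3  0  0  0  0  0  0  0 22 23  0  0  0  0  1  0  0  0  0  0  0  0 13  8  0  0  0  4  0  0  0
   6  0  0  0  0  0  0  0 11  0  0  0  0  0  0  0  0  0  0  0  0  0  0  0  0  0  0  3  0  0  0
   9  0  0  0  0  0  0  0 10  0  0  0  0  0  0  0  0  0  0  0  0  0  0  0  0  0  0  3  0  0  0
  12  0  0  0  0  0  0  0 15  0  0  0  0  0  0  0  0  0  0  0  0  0  0  0  0  0  0  4  0  0  0
  15  0  0  0  0  0 19 23  3  0  0  0  0  0  0  0  0  0  0  0  0  0  0  0 18 18  0  0  0  0  0
  18  0  0  0  0  0  7  0  0  0  0  0  0  0  0  0  0  0  0  0  0  0  0  0  0  0  0  0  0  0  0
  21  0  0  0  0  1  2  0  0  0  0  0  0  0  0  0  0  0  0  0  0  0  0  0  0  0  0  1  0  0  0
  24  0  0  0  0  1  0  0  0  0  0  0  
[... 12902 characters left out ...]
 3  1  0  4  1  0  0  0  0  0  0  0  0  0  0  0  0  0  0  0  0  0  4  1  4  1  3  2
  -3  4  3  2  0  0  2  1  0  0  0  0  0  0  0  0  0  0  0  0  0  0  0  0  1  1  1  1  3  2  2
   0  0  0  2  0  1  4  1  0  0  0  0  0  0  0  0  0  0  0  0  0  0  0  0  0  2  1  0  1  2  0
   3  0  2  5  2  1  2  1  3  0  0  0  0  0  0  0  0  0  0  0  0  0  0  2  1  1  1  4  4  1  0
   6  0  0  0  0  0  3  1  1  1  0  0  0  0  0  0  0  0  0  0  0  0  1  2  0  0  0  0  1  0  0
   9  0  0  0  0  0  2  0  0  0  0  0  0  0  0  0  0  0  0  0  0  0  0  0  0  1  0  0  0  0  0
  12  0  0  0  0  0  1  0  0  0  0  0  0  0  0  0  0  0  0  0  0  0  0  0  0  0  0  0  0  0  0
floor [-0.85055808  0.27069135  7.79126924] 31
```

```bash
python3 - <<'E'
from h import *
for n in ["wrist1.npz","wrist2.npz"]:
    im,d,T,K=load(n); P=cloud(d,T,K); L=(P-O)@S; 
    k=(d>0)&(np.abs(L[...,0])<10)&(np.abs(L[...,1])<34)&(np.abs(L[...,1])>20)&(L[...,2]>12)&(L[...,2]<72); q=L[k]
    for sg in (-1,1):
        w=q[np.sign(q[:,1])==sg]
        for a,b in [(-6.5,-2.5),(2.5,6.5)]:
            e=w[(w[:,0]>a)&(w[:,0]<b)&(np.abs(w[:,1])>25)]
            lo=e[e[:,2]<40]; hi=e[e[:,2]>=40]
            print(n,sg,a,"x lo/hi",np.median(lo[:,0]).round(2),np.median(hi[:,0]).round(2),len(e))
        print("   lip y (inner)",np.percentile(np.abs(w[:,1]),[1,3,5]).round(2), "at z lo/hi", np.percentile(np.abs(w[w[:,2]<40][:,1]),3).round(2),np.percentile(np.abs(w[w[:,2]>40][:,1]),3).round(2))
E
```

```text
wrist1.npz -1 -6.5 x lo/hi -5.54 -5.57 144
wrist1.npz -1 2.5 x lo/hi 4.92 4.86 183
   lip y (inner) [24.34 24.47 24.55] at z lo/hi 24.45 24.5
wrist1.npz 1 -6.5 x lo/hi nan -5.54 25
wrist1.npz 1 2.5 x lo/hi 4.7 4.78 115
   lip y (inner) [25.47 25.57 25.68] at z lo/hi 25.69 25.49
wrist2.npz -1 -6.5 x lo/hi nan -4.88 26
wrist2.npz -1 2.5 x lo/hi nan 5.6 33
  return _methods._mean(a, axis=axis, dtype=dtype,
  ret = ret.dtype.type(ret / rcount)
Traceback (most recent call last):
IndexError: index -1 is out of bounds for axis 0 with size 0
```

```bash
sed -i 's/^S=slotR.*/S=slotR(); O=np.array([533.6,-189.5,56.])/' h.py; python3 - <<'E'
from h import *
s,p,R=state()
plan(p,R,[538,143.6,175],down(np.pi+.232),n=10)
E
```

```text
[[-0.33, 0.68, 0.1, 0.0, -0.0, 0.09], [-0.32, 0.69, 0.11, 0.0, -0.0, 0.08], [-0.32, 0.69, 0.1, 0.0, -0.0, 0.09], [-0.3, 0.69, 0.1, 0.0, -0.0, 0.08], [-0.3, 0.69, 0.1, 0.0, -0.0, 0.09]]
[[-0.3, 0.7, 0.11, 0.0, -0.0, 0.09], [-0.28, 0.7, 0.1, 0.0, -0.0, 0.08], [-0.28, 0.71, 0.1, 0.0, -0.0, 0.09], [-0.27, 0.71, 0.1, 0.0, -0.01, 0.08], [-0.27, 0.71, 0.11, 0.0, 0.0, 0.09]]
end [538.06 143.82 174.89] err [ 0.06  0.22 -0.11] [0.0004 0.0005 0.    ]
```

Call:
step_arm --pt "-0.33 0.68 0.1 0 0 0.09 0" --pt "-0.32 0.69 0.11 0 0 0.08 0" --pt "-0.32 0.69 0.1 0 0 0.09 0" --pt "-0.3 0.69 0.1 0 0 0.08 0" --pt "-0.3 0.69 0.1 0 0 0.09 0"

```text
time: 5.88
eef_pos: [522.0, -6.3, 195.9]
orientation: [3.142, -0.0, -2.867]
force: [0.2, -0.2, 0.3]
width: 85.6
```

Call:
step_arm --pt "-0.3 0.7 0.11 0 0 0.09 0" --pt "-0.28 0.7 0.1 0 0 0.08 0" --pt "-0.28 0.71 0.1 0 0 0.09 0" --pt "-0.27 0.71 0.1 0 0 0.08 0" --pt "-0.27 0.71 0.11 0 0 0.09 0"

```text
time: 6.5
eef_pos: [540.4, 144.5, 175.0]
orientation: [-3.142, -0.0, -2.918]
force: [0.2, -0.2, -0.4]
width: 85.3
```

```bash
python3 - <<'E'
from h import *
snap("wrist",3); s,p,R=state(); print(s["time"],p,s["orientation"],s["qpos"],s["joint_vel"].round(3))
im,d,T,K=load("wrist3.npz"); P=cloud(d,T,K)
m=(d>0)&(P[...,2]>122)&(P[...,2]<133)&(np.abs(P[...,0]-538)<30)&(np.abs(P[...,1]-143)<25)
q=P[m].astype(np.float32); print(len(q),q.mean(0),cv2.minAreaRect(q[:,:2]))
m=(d>0)&(P[...,2]>95)&(P[...,2]<108)&(np.abs(P[...,0]-538)<50)&(np.abs(P[...,1]-143)<25)
q=P[m]; u=np.array([np.cos(.232),np.sin(.232)]); a=q[:,:2]@u; print("plate extents along width",np.percentile(a,[0,1,99,100])-np.array([538,143.6])@u)
E
```

```text
6.55 [540.60843807 147.68194559 174.46122692] [ 3.13902127e+00  1.15168748e-04 -2.91615602e+00] [ 0.26522056  0.27770511 -0.26053505  1.03233881  0.00256477  0.03978405] [-0.037 -0.017 -0.021  0.012 -0.022 -0.091]Traceback (most recent call last):
  File "<stdin>", line 5, in <module>
cv2.error: OpenCV(4.12.0) /io/opencv/modules/imgproc/src/convhull.cpp:143: error: (-215:Assertion failed) total >= 0 && (depth == CV_32F || depth == CV_32S) in function 'convexHull'
```

View pics/wrist3.png

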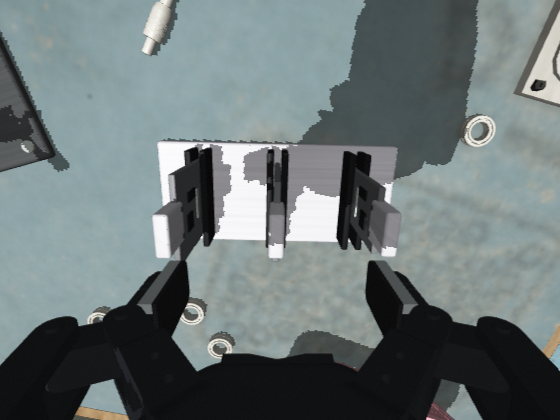

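```bash
python3 - <<'E'
from h import *
snap("wrist",4); s,p,R=state(); print(s["time"],p,s["orientation"],s["joint_vel"].round(3))
im,d,T,K=load("wrist4.npz"); P=cloud(d,T,K)
print(P[250,276],P[235,276],P[215,276],d[250,276])
h=im[:,:,:]
m=np.zeros(d.shape,bool); m[195:275,255:300]=(im[195:275,255:300].min(-1)>215)
m&=(P[...,2]>100)
q=P[m].astype(np.float32); print(len(q),q.mean(0),np.median(q[:,2]),cv2.minAreaRect(q[q[:,2]>np.percentile(q[:,2],95)-4][:,:2]) if len(q) else 0)
cv2.imwrite("pics/w4c.png",cv2.resize(im[130:280,230:330,::-1],None,fx=4,fy=4,interpolation=cv2.INTER_CUBIC))
E
```

```text
6.6 [540.33663552 145.83013607 174.6021986 ] [ 3.14077976e+00 -5.39981487e-04 -2.91480447e+00] [-0.04  -0.016 -0.016  0.015 -0.032 -0.044]
[548.14081394 148.50304006 128.83878941] [538.12719631 146.20870553 128.9680114 ] [525.64190258 143.3463681  128.00010195] 192.02533Traceback (most recent call last):
  File "<stdin>", line 8, in <module>
cv2.error: OpenCV(4.12.0) /io/opencv/modules/imgproc/src/convhull.cpp:143: error: (-215:Assertion failed) total >= 0 && (depth == CV_32F || depth == CV_32S) in function 'convexHull'
```

```bash
python3 - <<'E'
from h import *
for n in ("wrist3.npz","wrist4.npz"):
    im,d,T,K=load(n); P=cloud(d,T,K)
    m=(d>0)&(P[...,2]>125)&(P[...,2]<133); m[:,:230]=0;m[:,330:]=0;m[290:]=0
    q=np.ascontiguousarray(P[m],np.float32); print(len(q),q.mean(0),cv2.minAreaRect(q[:,:2].copy()))
    m=(d>0)&(P[...,2]>97)&(P[...,2]<108); m[:,:240]=0;m[:,320:]=0;m[290:]=0
    q=P[m]; u=np.array([np.cos(.232),np.sin(.232)]); a=q[:,:2]@u; print("plate ext",len(a),np.percentile(a,[0,1,99,100])-np.array([538,143.6])@u)
E
```

```text
707 [537.9961  142.50975 129.21104] ((538.7860717773438, 142.86227416992188), (29.520774841308594, 9.89574909210205), 11.862055778503418)
plate ext 238 [-29.06245715 -28.84184188  30.49722499  30.85145575]
706 [537.8936  142.56882 129.25119] ((538.8985595703125, 142.8809814453125), (29.667030334472656, 9.50733470916748), 12.314803123474121)
plate ext 239 [-28.78001676 -28.71187361  30.73402764  31.03211947]
```

```bash
python3 - <<'E'
from h import *
s,p,R=state(); print(p,s["orientation"])
plan(p,R,[538.7,143.2,110],down(np.pi+.217),n=5)
E
```

```text
[540.33663552 145.83013607 174.6021986 ] [ 3.14077976e+00 -5.39981487e-04 -2.91480447e+00]
[[0.01, -0.01, 0.32, 0.0, -0.0, 0.02], [0.01, -0.01, 0.33, 0.0, -0.0, 0.01], [0.01, -0.01, 0.32, 0.0, -0.0, 0.02], [0.01, -0.02, 0.32, 0.01, -0.0, 0.02], [0.01, -0.01, 0.33, -0.0, -0.0, 0.01]]
end [538.87 143.08 109.8 ] err [ 0.17 -0.12 -0.2 ] [-0.0004 -0.0005  0.0002]
```

Call:
step_arm --pt "-0.01 -0.01 0.32 0 0 0.02 0.3" --pt "0 -0.01 0.33 0 0 0.02 0.3" --pt "0 0 0.32 0 0 0.02 0.3" --pt "0 0 0.32 0 0 0.02 0.3" --pt "0 0 0.33 0 0 0.01 0.3" --force 50

```text
time: 7.22
eef_pos: [540.9, 142.6, 109.5]
orientation: [3.142, -0.0, -2.928]
force: [0.7, 0.2, 0.0]
width: 59.8
```

Call:
step_arm --pt "0 0 0 0 0 0 0.5" --pt "0 0 0 0 0 0 1" --pt "0 0 0 0 0 0 1" --pt "0 0 0 0 0 0 1" --pt "0 0 0 0 0 0 1" --force 50

```text
time: 7.85
eef_pos: [541.6, 143.2, 111.2]
orientation: [3.141, 0.001, -2.927]
force: [0.7, 0.4, 3.2]
width: 9.3
```

Call:
step_arm --pt "0 0 -0.2 0 0 0 1" --pt "0 0 -0.6 0 0 0 1" --pt "0 0 -0.9 0 0 0 1" --pt "0 0 -0.9 0 0 0 1" --pt "0 0 -0.9 0 0 0 1"

```text
time: 8.48
eef_pos: [540.6, 142.6, 251.8]
orientation: [-3.141, -0.001, -2.927]
force: [0.3, 0.2, -0.6]
width: 9.4
```

```bash
python3 - <<'E'
from h import *
s,p,R=state(); print(s["time"],p,s["orientation"],s["qpos"].round(2),s["width"],s["force"])
T=S@np.diag([-1,-1,1]); Rt=np.stack([-S[:,1],-S[:,0],-S[:,2]],1); print(np.linalg.det(Rt))
plan(p,R,O+S@[0,0,209],Rt,n=15)
E
```

```text
8.475 [540.59321024 142.63283946 251.77816201] [-3.14122987e+00 -5.75454103e-04 -2.92714803e+00] [ 0.26  0.23 -0.14  1.2  -0.    0.04] 9.374610283883063 [ 0.3373528   0.19876472 -0.58246351]
1.0
[[0.17, -0.38, 0.02, 0.28, -0.04, -0.14], [0.18, -0.37, 0.03, 0.27, -0.03, -0.15], [0.19, -0.37, 0.05, 0.28, -0.04, -0.14], [0.19, -0.36, 0.05, 0.27, -0.04, -0.14], [0.2, -0.36, 0.07, 0.28, -0.03, -0.15]]
[[0.2, -0.36, 0.08, 0.27, -0.04, -0.14], [0.22, -0.34, 0.08, 0.28, -0.04, -0.14], [0.21, -0.34, 0.1, 0.27, -0.04, -0.15], [0.23, -0.34, 0.11, 0.28, -0.03, -0.14], [0.23, -0.32, 0.12, 0.28, -0.04, -0.14]]
[[0.23, -0.32, 0.13, 0.27, -0.04, -0.15], [0.25, -0.31, 0.13, 0.28, -0.03, -0.14], [0.25, -0.3, 0.15, 0.27, -0.04, -0.14], [0.25, -0.29, 0.15, 0.28, -0.04, -0.15], [0.26, -0.28, 0.17, 0.27, -0.03, -0.14]]
end [ 487.6  -100.89  239.39] err [ 0.04 -0.21 -0.1 ] [ 0.0004 -0.0005 -0.0001]
```

Call:
step_arm --pt "0.17 -0.38 0.02 0.28 -0.04 -0.14 1" --pt "0.18 -0.37 0.03 0.27 -0.03 -0.15 1" --pt "0.19 -0.37 0.05 0.28 -0.04 -0.14 1" --pt "0.19 -0.36 0.05 0.27 -0.04 -0.14 1" --pt "0.2 -0.36 0.07 0.28 -0.03 -0.15 1"

```text
time: 9.1
eef_pos: [522.6, 60.7, 245.7]
orientation: [-2.973, 0.013, -2.838]
force: [0.2, 0.6, -1.3]
width: 9.4
```

Call:
step_arm --pt "0.2 -0.36 0.08 0.27 -0.04 -0.14 1" --pt "0.22 -0.34 0.08 0.28 -0.04 -0.14 1" --pt "0.21 -0.34 0.1 0.27 -0.04 -0.15 1" --pt "0.23 -0.34 0.11 0.28 -0.03 -0.14 1" --pt "0.23 -0.32 0.12 0.28 -0.04 -0.14 1"

```text
time: 9.72
eef_pos: [505.4, -20.4, 242.1]
orientation: [-2.806, 0.015, -2.75]
force: [0.5, 0.2, -1.5]
width: 9.3
```

Call:
step_arm --pt "0.23 -0.32 0.13 0.27 -0.04 -0.15 1" --pt "0.25 -0.31 0.13 0.28 -0.03 -0.14 1" --pt "0.25 -0.3 0.15 0.27 -0.04 -0.14 1" --pt "0.25 -0.29 0.15 0.28 -0.04 -0.15 1" --pt "0.26 -0.28 0.17 0.27 -0.03 -0.14 1"

```text
time: 10.35
eef_pos: [487.7, -101.6, 238.0]
orientation: [-2.641, -0.0, -2.663]
force: [-0.5, 0.2, -0.8]
width: 9.1
```

```bash
python3 - <<'E'
from h import *
snap("wrist",5); snap("scene",5); s,p,R=state(); print(s["time"],p,s["orientation"],s["qpos"].round(2),s["width"],s["force"],s["joint_vel"].round(3))
print("TCP in slot",(p-O)@S); Rt=np.stack([-S[:,1],-S[:,0],-S[:,2]],1); print(Ro.from_matrix(R.T@Rt).as_rotvec())
i=np.load("scene5.npz")["im"][100:260,250:430,::-1]; cv2.imwrite("pics/sc5c.png",cv2.resize(i,None,fx=4,fy=4,interpolation=cv2.INTER_CUBIC)[:600])
E
```

```text
10.45 [ 486.67096751 -101.71760243  237.46700281] [-2.64217616e+00 -8.17698457e-04 -2.66427077e+00] [ 0.08 -0.05 -0.59  0.83 -0.46 -0.45] 9.143691394670956 [-0.66010653 -1.17079803 -0.84811098] [0.014 0.015 0.037 0.027 0.032 0.036]
TCP in slot [ -0.52000471  -1.26687659 206.969759  ]
[-0.00025196 -0.001148   -0.00039715]
```

View pics/wrist5.png

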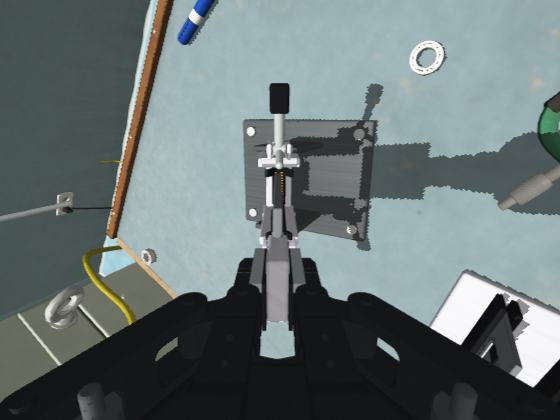

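View pics/sc5c.png

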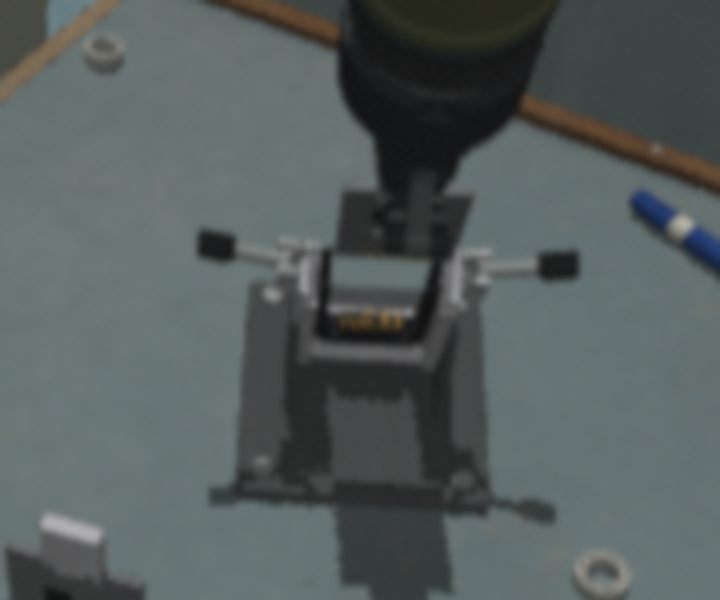

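```bash
python3 - <<'E'
from h import *
im,d,T,K=load("wrist5.npz"); P=cloud(d,T,K); L=(P-O)@S
cv2.imwrite("pics/w5c.png",cv2.resize(im[130:340,215:345,::-1],None,fx=3.5,fy=3.5,interpolation=cv2.INTER_CUBIC)[:600])
for v in range(160,330,8):
    r=[(u,*L[v,u].round(1)) for u in (264,270,274,278,282,286,292)]
    print(v,r)
E
```

```text
160 [(264, np.float64(12.2), np.float64(-39.3), np.float64(88.0)), (270, np.float64(7.3), np.float64(-39.2), np.float64(87.3)), (274, np.float64(4.0), np.float64(-39.3), np.float64(87.7)), (278, np.float64(0.7), np.float64(-43.3), np.float64(116.1)), (282, np.float64(-2.2), np.float64(-43.1), np.float64(114.2)), (286, np.float64(-5.9), np.float64(-39.2), np.float64(86.9)), (292, np.float64(-10.8), np.float64(-39.2), np.float64(87.1))]
168 [(264, np.float64(19.0), np.float64(-7.8), np.float64(-59.1)), (270, np.float64(7.5), np.float64(-31.4), np.float64(80.1)), (274, np.float64(4.2), np.float64(-29.9), np.float64(71.3)), (278, np.float64(0.7), np.float64(-38.2), np.float64(120.2)), (282, np.float64(-3.1), np.float64(-26.5), np.float64(51.2)), (286, np.float64(-6.1), np.float64(-31.7), np.float64(81.6)), (292, np.float64(-16.9), np.float64(-11.0), np.float64(-40.7))]
176 [(264, np.float64(19.1), np.float64(2.8), np.float64(-59.2)), (270, np.float64(10.1), np.float64(-5.0), np.float64(-19.4)), (274, np.float64(3.6), np.float64(-32.0), np.float64(118.6)), (278, np.float64(0.7), np.float6
[... 7823 characters left out ...]
loat64(224.8)), (278, np.float64(0.7), np.float64(9.8), np.float64(226.2)), (282, np.float64(-1.1), np.float64(10.6), np.float64(225.2)), (286, np.float64(-2.8), np.float64(11.0), np.float64(224.7)), (292, np.float64(-4.9), np.float64(3.6), np.float64(234.3))]
328 [(264, np.float64(6.5), np.float64(9.9), np.float64(231.3)), (270, np.float64(12.8), np.float64(249.6), np.float64(-67.8)), (274, np.float64(6.4), np.float64(246.6), np.float64(-64.1)), (278, np.float64(0.1), np.float64(244.2), np.float64(-61.2)), (282, np.float64(-6.1), np.float64(242.3), np.float64(-58.8)), (286, np.float64(-12.3), np.float64(240.2), np.float64(-56.2)), (292, np.float64(-5.1), np.float64(9.4), np.float64(231.8))]
```

View pics/w5c.png

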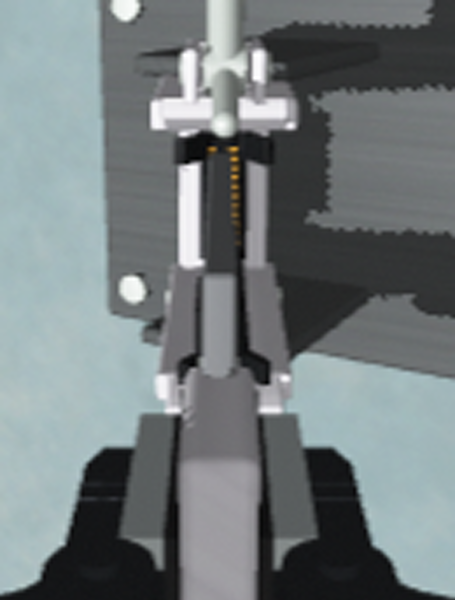

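Call:
step_arm --pt "-0.03 0.01 0.1 0 0 0 1" --pt "-0.03 0.01 0.1 0 0 0 1" --pt "0 0 0.1 0 0 0 1" --pt "0 0 0.1 0 0 0 1" --pt "0 0 0.1 0 0 0 1"

```text
time: 11.08
eef_pos: [494.4, -107.4, 219.7]
orientation: [-2.643, 0.0, -2.663]
force: [-0.7, 0.7, -0.6]
width: 9.2
```

```bash
python3 - <<'E'
from h import *
im,d,T,K=snap("wrist",6); s,p,R=state(); print(s["time"],s["width"],s["force"],"TCP in slot",(p-O)@S);Rt=np.stack([-S[:,1],-S[:,0],-S[:,2]],1); print(Ro.from_matrix(R.T@Rt).as_rotvec())
cv2.imwrite("pics/w6c.png",cv2.resize(im[130:300,215:345,::-1],None,fx=4,fy=4,interpolation=cv2.INTER_CUBIC)[:600])
E
```

```text
11.125 9.484003857479038 [ 0.82014673  0.62736799 -2.47282511] TCP in slot [ -1.65867228   2.68121751 186.84511338]
[ 8.69026546e-04 -4.71772314e-04  1.74222892e-05]
```

View pics/w6c.png

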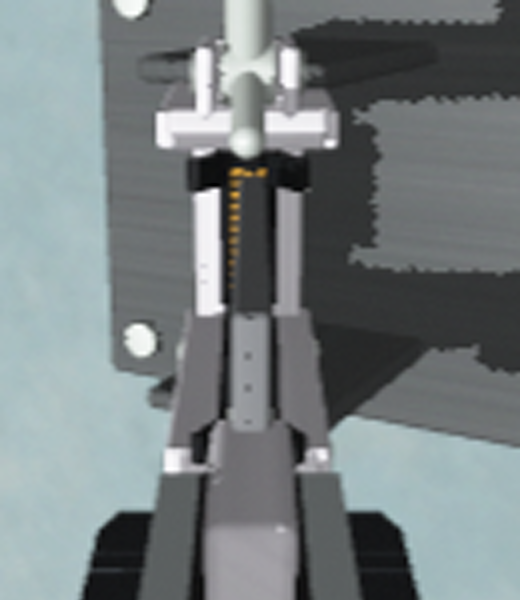

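```bash
python3 - <<'E'
from h import *
im,d,T,K=snap("wrist",7); s,p,R=state(); print(s["time"],s["force"],"TCP in slot",(p-O)@S,s["joint_vel"].round(3))
P=cloud(d,T,K); L=(P-O)@S
w=L[195:285,270:284].reshape(-1,3)
e=w[(w[:,2]>130)&(w[:,2]<175)]; print("board near edge y",np.median(e[:,1]),"n",len(e))
e=w[(w[:,2]>185)&(w[:,2]<200)&(w[:,1]<-12)]; print("handle edge y",np.median(e[:,1]))
w=L[225:330,255:300].reshape(-1,3);e=w[(np.abs(w[:,1])<12)&(w[:,2]>195)&(w[:,2]<212)]
print("handle top z",np.median(e[:,2]),"x",np.percentile(e[:,0],[2,98]))
E
```

```text
11.175 [-0.2926311   0.18184881 -1.37534313] TCP in slot [ -1.63275509   2.59665646 187.08884107] [ 0.002 -0.006  0.009  0.013 -0.001  0.005]
board near edge y -29.206316885805162 n 172
handle edge y -14.475850545567466
handle top z 205.10346866011662 x [-9.14788875  7.96637694]
```

Call:
step_arm --pt "0.01 -0.02 0 0 0 0 1" --pt "0 0 0.1 0 0 0 1" --pt "0 0 0.12 0 0 0 1" --pt "0 0 0.12 0 0 0 1" --pt "0 0 0.12 0 0 0 1"

```text
time: 11.8
eef_pos: [498.3, -116.2, 203.8]
orientation: [-2.643, 0.0, -2.664]
force: [-0.5, -0.5, -1.4]
width: 9.3
```

```bash
python3 - <<'E'
from h import *
im,d,T,K=snap("wrist",8); s,p,R=state(); print(s["time"],s["force"],S.T@s["force"],s["torque"],"TCP in slot",(p-O)@S,s["joint_vel"].round(3))
cv2.imwrite("pics/w8c.png",cv2.resize(im[130:300,215:345,::-1],None,fx=4,fy=4,interpolation=cv2.INTER_CUBIC)[:600])
E
```

```text
11.85 [-1.1643539  -0.46785158 -1.07711759] [-0.62137766 -1.2490365  -0.8880231 ] [ 0.57855482  0.34328552 -0.01265139] TCP in slot [ -0.91953255   2.13274746 168.29057844] [ 0.004 -0.004  0.003  0.02   0.     0.009]
```

View pics/w8c.png

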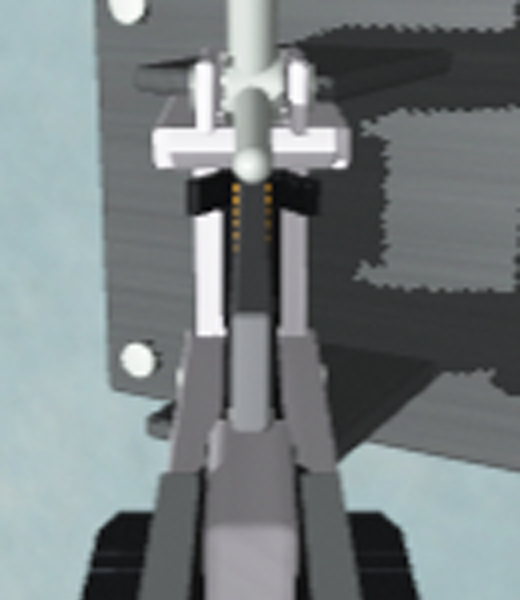

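Call:
step_arm --pt "0 0 0.12 0 0 0 1" --pt "0 0 0.12 0 0 0 1" --pt "0 0 0.12 0 0 0 1" --pt "0 0 0.12 0 0 0 1" --pt "0 0 0.12 0 0 0 1"

```text
time: 12.48
eef_pos: [503.7, -126.3, 182.9]
orientation: [-2.643, 0.0, -2.664]
force: [-0.2, -0.4, -1.6]
width: 9.3
```

Call:
step_arm --pt "0 0 0.12 0 0 0 1" --pt "0 0 0.12 0 0 0 1" --pt "0 0 0.12 0 0 0 1" --pt "0 0 0.12 0 0 0 1" --pt "0 0 0.12 0 0 0 1"

```text
time: 13.1
eef_pos: [508.9, -136.5, 161.8]
orientation: [-2.643, 0.0, -2.664]
force: [-0.4, 0.2, -1.3]
width: 9.2
```

```bash
python3 - <<'E'
from h import *
im,d,T,K=snap("wrist",9); s,p,R=state(); print(s["time"],S.T@s["force"],"TCP in slot",(p-O)@S,s["width"])
P=cloud(d,T,K); L=(P-O)@S
w=L[225:330,255:300].reshape(-1,3);e=w[(np.abs(w[:,1])<10)&(np.abs(w[:,0])<4)&(w[:,2]>100)&(w[:,2]<160)]
print("handle top z",np.median(e[:,2]),"lower edge",np.median(e[:,2])-116)
E
```

```text
13.15 [-1.02558028 -0.59326386 -1.77248677] TCP in slot [ -0.88616214   2.21463359 120.396472  ] 9.240679518562603
handle top z 138.99962319195012 lower edge 22.99962319195012
```

View pics/wrist9.png

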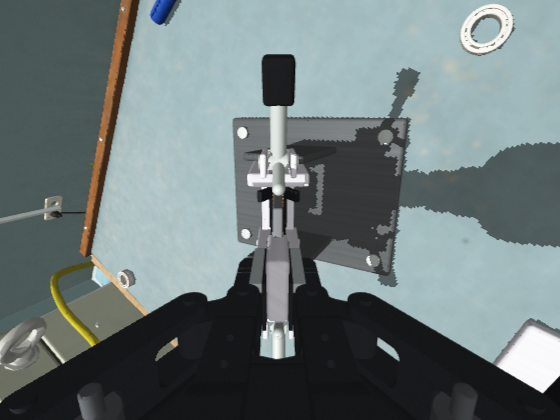

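Call:
step_arm --pt "0 0 0.08 0 0 0 1" --pt "0 0 0.08 0 0 0 1" --pt "0 0 0.07 0 0 0 1" --pt "0 0 0.06 0 0 0 1" --pt "0 0 0.04 0 0 0 1"

```text
time: 13.78
eef_pos: [511.8, -142.0, 150.3]
orientation: [-2.643, 0.0, -2.664]
force: [0.2, -0.0, -1.4]
width: 9.1
```

Call:
step_arm --pt "0 0 0.01 0 0 0 1" --pt "0 0 0.01 0 0 0 1" --pt "0 0 0.01 0 0 0 1" --pt "0 0 0.01 0 0 0 1" --pt "0 0 0 0 0 0 1"

```text
time: 14.4
eef_pos: [512.1, -142.6, 149.1]
orientation: [-2.643, 0.0, -2.664]
force: [0.2, 0.3, -0.8]
width: 9.5
```

```bash
python3 - <<'E'
from h import *
s,p,R=state(); print(s["time"],S.T@s["force"],"TCP in slot",(p-O)@S,s["width"])
E
```

```text
14.4 [-0.49425969  0.30035986 -0.60545892] TCP in slot [ -0.62488915   2.50010743 106.38662043] 9.513269058507065
```

Call:
step_arm --pt "0 0 0.01 0 0 0 1" --pt "0 0 0.01 0 0 0 1" --pt "0 0 0.01 0 0 0 1" --pt "0 0 0.01 0 0 0 1" --pt "0 0 0 0 0 0 1"

```text
time: 15.02
eef_pos: [512.5, -143.3, 147.8]
orientation: [-2.643, 0.0, -2.663]
force: [-1.3, 1.3, 1.4]
width: 9.4
```

```bash
python3 - <<'E'
from h import *
s,p,R=state(); print(s["time"],S.T@s["force"],"TCP in slot",(p-O)@S,s["width"])
E
```

```text
15.025 [-0.85164745 -0.595987    2.03441249] TCP in slot [ -0.5593953    2.55623554 104.85336734] 9.441956544759215
```

Call:
step_arm --pt "0 0 0 0 0 0 0.7" --pt "0 0 0 0 0 0 0.65" --pt "0 0 0 0 0 0 0.65" --pt "0 0 0 0 0 0 0.65" --pt "0 0 -0.2 0 0 0 0.65"

```text
time: 15.65
eef_pos: [510.2, -140.0, 154.4]
orientation: [-2.644, -0.001, -2.664]
force: [-0.5, 0.2, 0.4]
width: 30.1
```

Call:
step_arm --pt "0 0 -0.5 0 0 0 0.65" --pt "0 0 -0.6 0 0 0 0.65" --pt "0 0 -0.6 0 0 0 0.65" --pt "0 0 0 0 0 0 0.65" --pt "0 0 0 0 0 0 0.65"

```text
time: 16.27
eef_pos: [495.7, -111.1, 214.1]
orientation: [-2.643, 0.0, -2.663]
force: [-0.4, -0.1, 0.1]
width: 29.7
```

```bash
python3 - <<'E'
from h import *
im,d,T,K=snap("wrist",10); s,p,R=state(); print(s["time"],S.T@s["force"],"TCP in slot",(p-O)@S,s["width"])
P=cloud(d,T,K); L=(P-O)@S
m=(d>0)&(np.abs(L[...,0])<5)&(np.abs(L[...,1])<13)&(L[...,2]>100)&(L[...,2]<140); print(m.sum(),"handle top",np.median(L[m],0))
b=im.astype(int).sum(-1)
for sg in(-1,1):
    q=(d>0)&(b<140)&(np.abs(L[...,0])<12)&(sg*L[...,1]>60)&(sg*L[...,1]<115)&(L[...,2]>95)&(L[...,2]<150); print(sg,q.sum(),L[q].mean(0) if q.sum() else 0, np.percentile(L[q],[1,99],axis=0) if q.sum() else 0)
E
```

```text
16.325 [-0.66828143  0.42073553 -0.4397542 ] TCP in slot [ -0.99448367   2.03978181 180.12956174] 30.057817008431098
513 handle top [ -0.32973841  -0.35724812 123.8151954 ]
-1 746 [-1.41272915e-02 -8.57937350e+01  1.13889210e+02] [[ -6.4274433  -95.43953627 109.38238573]
 [  6.4166647  -76.12150897 117.60230064]]
1 434 [ -0.42195923  82.61342459 116.66024755] [[ -6.56232512  74.7985116  111.09308685]
 [  5.69592201  91.03302025 120.91508914]]
```

View pics/wrist10.png

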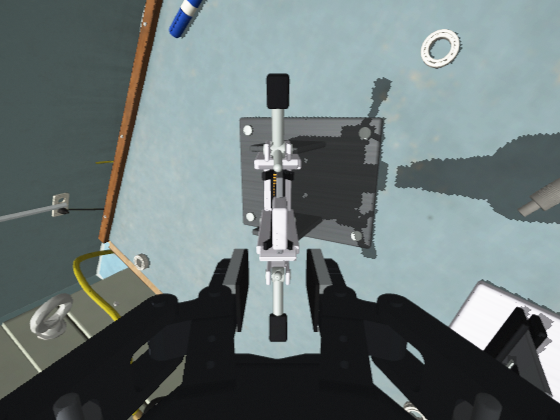

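Call:
step_arm --pt "0.5 0 0.1 0 0 0 0.6" --pt "0.5 0 0.1 0 0 0 0.6" --pt "0.5 0 0.1 0 0 0 0.6" --pt "0.5 0 0.1 0 0 0 0.6" --pt "0.2 0 0.1 0 0 0 0.6"

```text
time: 16.95
eef_pos: [420.6, -160.6, 195.7]
orientation: [-2.644, -0.001, -2.665]
force: [0.3, 0.6, -0.5]
width: 34.0
```

```bash
python3 - <<'E'
from h import *
im,d,T,K=snap("wrist",11); s,p,R=state(); print(s["time"],S.T@s["force"],"TCP in slot",(p-O)@S,s["width"],s["qpos"].round(2))
P=cloud(d,T,K); L=(P-O)@S; b=im.astype(int).sum(-1)
q=(d>0)&(b<160)&(np.abs(L[...,0])<9)&(L[...,1]<-60)&(L[...,1]>-115)&(L[...,2]>95)&(L[...,2]<125); print(q.sum(),L[q].mean(0), np.percentile(L[q],[1,99],axis=0))
E
```

```text
17.0 [-0.17003452 -1.08516149 -0.69707069] TCP in slot [ -1.42737084 -87.51050424 159.58750294] 34.164834192026746 [-0.07 -0.17 -0.79  0.67 -0.42 -0.61]
620 [ 1.06468903e-01 -8.79444731e+01  1.14044384e+02] [[ -6.55433083 -96.32822792 110.18695745]
 [  6.79033824 -76.82775971 117.67318351]]
```

View pics/wrist11.png

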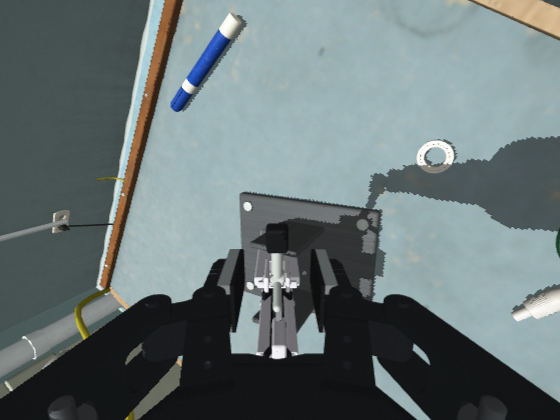

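Pad (277,237) lies centred between the fingers; descend and grip it.

Call:
step_arm --pt "0 0 0.28 0 0 0 0.6" --pt "0 0 0.28 0 0 0 0.6" --pt "0 0 0.28 0 0 0 0.6" --pt "0 0 0.28 0 0 0 0.6" --pt "0 0 0.26 0 0 0 0.6"

```text
time: 17.62
eef_pos: [434.3, -183.7, 147.5]
orientation: [-2.643, -0.0, -2.663]
force: [-0.0, 0.5, -0.3]
width: 33.9
```

Call:
step_arm --pt "0 0 0 0 0 0 0.7" --pt "0 0 0 0 0 0 1" --pt "0 0 0 0 0 0 1" --pt "0 0 0 0 0 0 1" --pt "0 0 0 0 0 0 1" --force 25

```text
time: 18.25
eef_pos: [433.8, -183.3, 148.1]
orientation: [-2.644, -0.0, -2.663]
force: [-0.3, 0.0, -4.2]
width: 13.4
```

```bash
python3 - <<'E'
from h import *
s,p,R=state(); t=(p-O)@S; print(s["time"],S.T@s["force"],"TCP in slot",t,s["width"])
# arc: grasp point rotates about near pivot (y=-49,z=93)
g=np.array([t[1],t[2]+5]); v=g-np.array([-49,93]); r=np.hypot(*v); th=np.arctan2(-v[0],v[1]); print("r,theta",r,th)
E
```

```text
18.25 [-2.13918376 -0.26550042 -3.56051294] TCP in slot [ -1.05999817 -85.70211038 105.52418851] 13.429386040546248
r,theta 40.67114565726475 1.1253339151403636
```

```bash
cat > arc.py <<'E'
import numpy as np,sys
r,th,n,sg,end=float(sys.argv[1]),float(sys.argv[2]),int(sys.argv[3]),int(sys.argv[4]),float(sys.argv[5])
# sg=-1 near lever
T=np.linspace(th,end,n+1); y=sg*(49+r*np.sin(T)); z=93+r*np.cos(T)-5
ex=ez=0
for i in range(n):
    a=round((-(y[i+1]-y[0])/40)-ex,2); b=round((-(z[i+1]-z[0])/40)-ez,2); ex+=a; ez+=b; print([a,0,b,0,0,0,1],"th",T[i+1].round(2))
E
python3 arc.py 40.5 1.125 15 -1 0
```

```text
[np.float64(-0.04), 0, np.float64(-0.07), 0, 0, 0, 1] th 1.05
[np.float64(-0.04), 0, np.float64(-0.06), 0, 0, 0, 1] th 0.98
[np.float64(-0.04), 0, np.float64(-0.06), 0, 0, 0, 1] th 0.9
[np.float64(-0.05), 0, np.float64(-0.06), 0, 0, 0, 1] th 0.82
[np.float64(-0.05), 0, np.float64(-0.05), 0, 0, 0, 1] th 0.75
[np.float64(-0.06), 0, np.float64(-0.05), 0, 0, 0, 1] th 0.68
[np.float64(-0.06), 0, np.float64(-0.05), 0, 0, 0, 1] th 0.6
[np.float64(-0.07), 0, np.float64(-0.04), 0, 0, 0, 1] th 0.52
[np.float64(-0.06), 0, np.float64(-0.04), 0, 0, 0, 1] th 0.45
[np.float64(-0.07), 0, np.float64(-0.03), 0, 0, 0, 1] th 0.38
[np.float64(-0.07), 0, np.float64(-0.02), 0, 0, 0, 1] th 0.3
[np.float64(-0.08), 0, np.float64(-0.02), 0, 0, 0, 1] th 0.23
[np.float64(-0.07), 0, np.float64(-0.01), 0, 0, 0, 1] th 0.15
[np.float64(-0.08), 0, np.float64(-0.01), 0, 0, 0, 1] th 0.07
[np.float64(-0.07), 0, np.float64(-0.01), 0, 0, 0, 1] th 0.0
```

Call:
step_arm --pt "-0.04 0 -0.07 0 0 0 1" --pt "-0.04 0 -0.06 0 0 0 1" --pt "-0.04 0 -0.06 0 0 0 1" --pt "-0.05 0 -0.06 0 0 0 1" --pt "-0.05 0 -0.05 0 0 0 1"

```text
time: 18.88
eef_pos: [437.4, -175.2, 158.1]
orientation: [-2.643, -0.004, -2.665]
force: [-2.3, -7.1, -7.5]
width: 13.3
```

```bash
python3 - <<'E'
from h import *
s,p,R=state(); t=(p-O)@S; print(s["time"],S.T@s["force"],S.T@s["torque"],"TCP in slot",t,s["width"])
E
```

```text
18.875 [ 1.0216262  -5.25837521 -9.04513817] [-1.20882203  0.40101839  0.00585468] TCP in slot [ -1.14808426 -78.81661652 116.96861599] 13.25958398399039
```

Call:
step_arm --pt "-0.06 0 -0.05 0 0 0 1" --pt "-0.06 0 -0.05 0 0 0 1" --pt "-0.07 0 -0.04 0 0 0 1" --pt "-0.06 0 -0.04 0 0 0 1" --pt "-0.07 0 -0.03 0 0 0 1"

```text
time: 19.5
eef_pos: [445.4, -166.5, 165.4]
orientation: [-2.642, -0.007, -2.666]
force: [-7.5, -6.3, -1.7]
width: 13.0
```

```bash
python3 - <<'E'
from h import *
s,p,R=state(); t=(p-O)@S; print(s["time"],S.T@s["force"],S.T@s["torque"],"TCP in slot",t,s["width"])
g=np.array([t[1],t[2]+5]); v=g-np.array([-49,93]); print(np.hypot(*v),np.arctan2(-v[0],v[1]))
E
```

```text
19.5 [ 1.13776168 -9.53640208 -2.52301029] [-2.34137205  0.30913916 -0.02700412] TCP in slot [ -1.19085045 -67.77411776 125.2142374 ] 13.029092778885607
41.68173416179057 0.4672311647707675
```

Call:
step_arm --pt "-0.08 0 -0.02 0 0 0 1" --pt "-0.08 0 -0.02 0 0 0 1" --pt "-0.08 0 -0.01 0 0 0 1" --pt "-0.08 0 -0.01 0 0 0 1" --pt "-0.07 0 0 0 0 0 1"

```text
time: 20.12
eef_pos: [458.3, -158.3, 168.0]
orientation: [-2.642, -0.008, -2.666]
force: [-13.0, -1.1, 7.2]
width: 12.6
```

```bash
python3 - <<'E'
from h import *
s,p,R=state(); t=(p-O)@S; print(s["time"],S.T@s["force"],S.T@s["torque"],"TCP in slot",t,s["width"])
g=np.array([t[1],t[2]+5]); v=g-np.array([-49,93]); print(np.hypot(*v),np.arctan2(-v[0],v[1]))
E
```

```text
20.125 [ -0.92936795 -12.06591146   8.72517569] [-2.85493189  0.7099572  -0.04698324] TCP in slot [ -1.1250015  -52.53642529 128.15460053] 12.607979174646678
40.31002663948921 0.08784359180643023
```

Call:
step_arm --pt "-0.05 0 0 0 0 0 1" --pt "-0.05 0 0 0 0 0 1" --pt "-0.03 0 0 0 0 0 1" --pt "0 0 0 0 0 0 1" --pt "0 0 0 0 0 0 1"

```text
time: 20.75
eef_pos: [463.6, -155.5, 168.1]
orientation: [-2.642, -0.006, -2.665]
force: [-12.7, -0.7, 5.7]
width: 12.8
```

```bash
python3 - <<'E'
from h import *
s,p,R=state(); t=(p-O)@S; print(s["time"],S.T@s["force"],S.T@s["torque"],"TCP in slot",t,s["width"])
g=np.array([t[1],t[2]+5]); v=g-np.array([-49,93]); print(np.hypot(*v),np.arctan2(-v[0],v[1]))
E
```

```text
20.75 [ -1.84954532 -11.64150379   7.52160305] [-2.64532662  0.87924038 -0.06338045] TCP in slot [ -1.10394881 -46.53336127 128.28667641] 12.787008183973157
40.36211841372978 -0.061150821687718626
```

Call:
step_arm --pt "-0.04 0 0 0 0 0 1" --pt "-0.04 0 0 0 0 0 1" --pt "0 0 0 0 0 0 1" --pt "0 0 0 0 0 0 1" --pt "0 0 0 0 0 0 1"

```text
time: 21.38
eef_pos: [466.6, -154.0, 168.0]
orientation: [-2.642, -0.006, -2.665]
force: [-10.8, -2.1, 4.9]
width: 12.8
```

```bash
python3 - <<'E'
from h import *
s,p,R=state(); t=(p-O)@S; print(s["time"],S.T@s["force"],S.T@s["torque"],"TCP in slot",t,s["width"])
im,d,T,K=snap("wrist",12);snap("scene",12)
i=np.load("scene12.npz")["im"][100:260,250:430,::-1]; cv2.imwrite("pics/sc12c.png",cv2.resize(i,None,fx=4,fy=4,interpolation=cv2.INTER_CUBIC)[:600])
E
```

```text
21.375 [ -0.37772429 -10.54839836   5.83843418] [-2.38395939  0.79227047 -0.02229544] TCP in slot [ -1.16186524 -43.14814943 128.21787581] 12.759522024043305
```

View pics/wrist12.png

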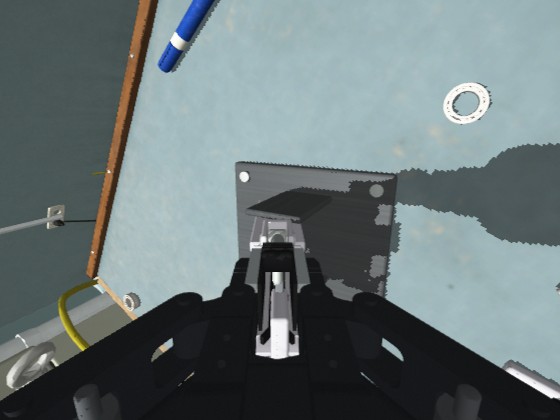

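View pics/sc12c.png

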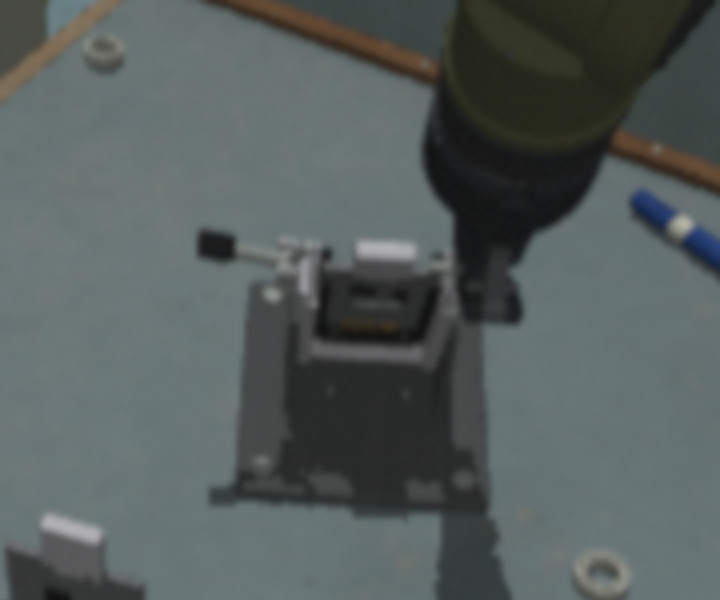

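Call:
step_arm --pt "0 0 0 0 0 0 0.65" --pt "0 0 0 0 0 0 0.65" --pt "0 0 0 0 0 0 0.65" --pt "0 0 -0.6 0 0 0 0.65" --pt "0 0 -0.8 0 0 0 0.65"

```text
time: 22.1
eef_pos: [456.8, -128.9, 217.7]
orientation: [-2.644, -0.001, -2.664]
force: [0.4, 0.5, 1.0]
width: 29.8
```

```bash
python3 - <<'E'
from h import *
im,d,T,K=snap("wrist",13); s,p,R=state(); print(s["time"],S.T@s["force"],"TCP in slot",(p-O)@S)
P=cloud(d,T,K); L=(P-O)@S; b=im.astype(int).sum(-1)
q=(d>0)&(b<160)&(np.abs(L[...,0]+.5)<9)&(L[...,1]<-30)&(L[...,1]>-115)&(L[...,2]>105)&(L[...,2]<150); print(q.sum(),L[q].mean(0), np.percentile(L[q],[1,99],axis=0))
m=(d>0)&(np.abs(L[...,0])<5)&(np.abs(L[...,1])<13)&(L[...,2]>100)&(L[...,2]<140); print(m.sum(),"handle top",np.median(L[m],0))
E
```

```text
22.15 [ 2.05885346 -0.21283266  1.87981006] TCP in slot [  1.02742112 -38.52512988 188.24027182]
385 [-1.29969721e-01 -5.93713673e+01  1.42172924e+02] [[ -6.34206041 -62.7826763  128.98125482]
 [  6.19126341 -53.73125885 145.45399695]]
418 handle top [ -0.46336772  -0.23179049 122.1597044 ]
```

View pics/wrist13.png

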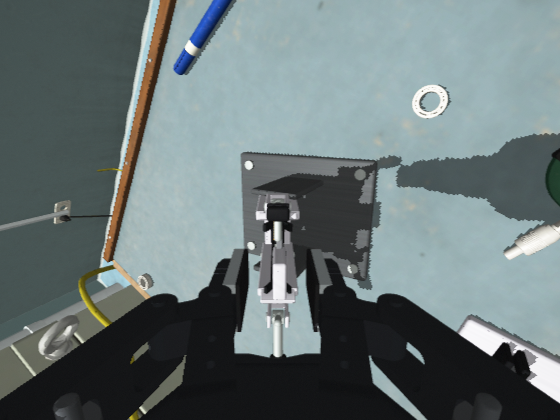

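Call:
step_arm --pt "0.4 0 0 0 0 0 1" --pt "0.4 0 0 0 0 0 1" --pt "0.35 0 0.2 0 0 0 1" --pt "0 0 0.4 0 0 0 1" --pt "0 0 0.4 0 0 0 1" --force 40

```text
time: 22.78
eef_pos: [424.0, -168.2, 181.2]
orientation: [-2.643, -0.0, -2.665]
force: [-0.5, 0.6, 0.2]
width: 0.1
```

```bash
python3 - <<'E'
from h import *
s,p,R=state(); print(s["time"],S.T@s["force"],"TCP in slot",(p-O)@S,s["width"])
E
```

```text
22.775 [-0.54142689 -0.16980802  0.48726128] TCP in slot [ -0.93335995 -87.50852284 143.1234499 ] 0.14829371993389562
```

Call:
step_arm --pt "0 0 0.18 0 0 0 1" --pt "-0.15 0 0 0 0 0 1" --pt "-0.15 0 0 0 0 0 1" --pt "-0.1 0 0 0 0 0 1" --pt "-0.05 0 0 0 0 0 1"

```text
time: 23.4
eef_pos: [442.0, -162.4, 176.4]
orientation: [-2.642, -0.003, -2.664]
force: [-6.8, -1.2, 5.6]
width: 0.0
```

Call:
step_arm --pt "-0.03 0 0 0 0 0 1" --pt "-0.03 0 0 0 0 0 1" --pt "-0.03 0 0 0 0 0 1" --pt "-0.02 0 0 0 0 0 1" --pt "0 0 0 0 0 0 1"

```text
time: 24.02
eef_pos: [445.8, -160.3, 176.4]
orientation: [-2.642, -0.003, -2.664]
force: [-6.6, -1.7, 5.1]
width: 0.3
```

```bash
python3 - <<'E'
from h import *
s,p,R=state(); print(s["time"],S.T@s["force"],"TCP in slot",(p-O)@S,s["width"])
E
```

```text
24.025 [ 1.15576904 -6.62714151  5.22237691] TCP in slot [ -0.5987217  -64.50492792 137.44338878] 0.3113359587991143
```

Call:
step_arm --pt "-0.02 0 0 0 0 0 1" --pt "-0.02 0 0 0 0 0 1" --pt "-0.02 0 0 0 0 0 1" --pt "-0.02 0 0 0 0 0 1" --pt "0 0 0 0 0 0 1"

```text
time: 24.65
eef_pos: [446.3, -160.1, 176.2]
orientation: [-2.641, -0.008, -2.666]
force: [-16.2, -2.5, 12.0]
width: -0.2
```

```bash
python3 - <<'E'
from h import *
s,p,R=state(); print(s["time"],S.T@s["force"],"TCP in slot",(p-O)@S,s["width"])
E
```

```text
24.65 [  1.13631706 -15.52091394  13.07202064] TCP in slot [ -0.65426063 -63.96782797 137.2280294 ] -0.2143998505145043
```

Call:
step_arm --pt "0.2 0 0 0 0 0 1" --pt "0 0 -0.5 0 0 0 1" --pt "0 0 -0.7 0 0 0 1" --pt "-0.7 0 0 0 0 0 1" --pt "-0.8 0 0 0 0 0 0.6" --force 25

```text
time: 25.28
eef_pos: [486.7, -113.3, 219.5]
orientation: [-2.642, 0.003, -2.663]
force: [0.1, 0.3, 0.2]
width: 17.0
```

Call:
step_arm --pt "-0.8 0 0 0 0 0 0.6" --pt "-0.8 0 0 0 0 0 0.6" --pt "-0.8 0 0 0 0 0 0.6" --pt "0 0 0.4 0 0 0 0.6" --pt "0 0 0.2 0 0 0 0.6"

```text
time: 25.9
eef_pos: [576.1, -79.7, 196.6]
orientation: [-2.644, 0.0, -2.663]
force: [0.1, 0.1, -0.2]
width: 34.0
```

```bash
python3 - <<'E'
from h import *
im,d,T,K=snap("wrist",14); s,p,R=state(); print(s["time"],S.T@s["force"],"TCP in slot",(p-O)@S,s["width"],s["qpos"].round(2))
P=cloud(d,T,K); L=(P-O)@S; b=im.astype(int).sum(-1)
q=(d>0)&(b<160)&(np.abs(L[...,0]+.5)<9)&(np.abs(L[...,1]+50)<20)&(L[...,2]>110)&(L[...,2]<150); print("near pad",q.sum(),L[q].mean(0) if q.sum() else 0)
q=(d>0)&(b<160)&(np.abs(L[...,0]+.5)<9)&(np.abs(L[...,1]-80)<30)&(L[...,2]>100)&(L[...,2]<125); print("far pad",q.sum(),L[q].mean(0) if q.sum() else 0)
E
```

```text
25.95 [-0.41916492  0.71940435 -0.37081296] TCP in slot [ -1.34555803  87.35552929 159.93601551] 34.091039586943914 [ 0.11  0.15 -0.46  0.76 -0.46 -0.42]
near pad 0 0
far pad 675 [ -0.24503126  83.57077488 116.90295268]
```

View pics/wrist14.png

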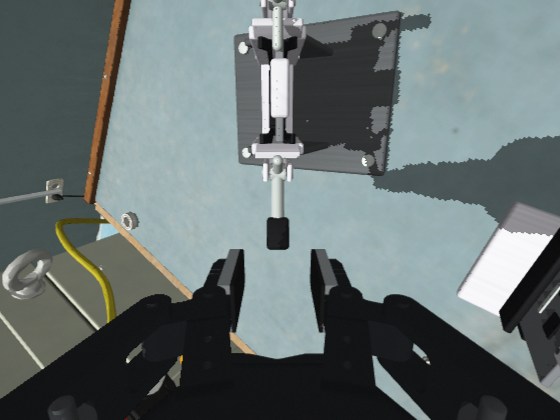

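Call:
step_arm --pt "0.04 0 0.28 0 0 0 0.6" --pt "0.03 0 0.28 0 0 0 0.6" --pt "0 0 0.28 0 0 0 0.6" --pt "0 0 0.28 0 0 0 0.6" --pt "0 0 0.23 0 0 0 0.6"

```text
time: 26.58
eef_pos: [585.1, -104.8, 149.0]
orientation: [-2.643, -0.0, -2.664]
force: [0.3, 0.9, 0.2]
width: 34.3
```

Call:
step_arm --pt "0 0 0 0 0 0 0.7" --pt "0 0 0 0 0 0 1" --pt "0 0 0 0 0 0 1" --pt "0 0 0 0 0 0 1" --pt "0 0 0 0 0 0 1" --force 35

```text
time: 27.2
eef_pos: [584.9, -104.0, 149.6]
orientation: [-2.644, 0.0, -2.663]
force: [0.1, 1.8, -3.1]
width: 13.2
```

```bash
python3 - <<'E'
from h import *
s,p,R=state(); t=(p-O)@S; print(s["time"],S.T@s["force"],"TCP in slot",t,s["width"])
g=np.array([t[1],t[2]+5]); v=g-np.array([49,93]); r=np.hypot(*v); print("r,theta",r,np.arctan2(v[0],v[1]))
E
python3 arc.py 40 1.08 15 1 0 | tr -d 'npfloat64.()' >/dev/null; python3 arc.py 40 1.08 15 1 0 | sed 's/np.float64//g'
```

```text
27.2 [-2.7992392   0.90840105 -1.99664578] TCP in slot [ -1.17461797  84.89493898 107.19671053] 13.224765188709913
r,theta 40.70577771370649 1.0796957225860806
[(0.04), 0, (-0.06), 0, 0, 0, 1] th 1.01
[(0.04), 0, (-0.06), 0, 0, 0, 1] th 0.94
[(0.04), 0, (-0.06), 0, 0, 0, 1] th 0.86
[(0.05), 0, (-0.05), 0, 0, 0, 1] th 0.79
[(0.05), 0, (-0.05), 0, 0, 0, 1] th 0.72
[(0.06), 0, (-0.05), 0, 0, 0, 1] th 0.65
[(0.06), 0, (-0.04), 0, 0, 0, 1] th 0.58
[(0.06), 0, (-0.03), 0, 0, 0, 1] th 0.5
[(0.06), 0, (-0.04), 0, 0, 0, 1] th 0.43
[(0.07), 0, (-0.02), 0, 0, 0, 1] th 0.36
[(0.07), 0, (-0.03), 0, 0, 0, 1] th 0.29
[(0.07), 0, (-0.02), 0, 0, 0, 1] th 0.22
[(0.07), 0, (-0.01), 0, 0, 0, 1] th 0.14
[(0.07), 0, (-0.01), 0, 0, 0, 1] th 0.07
[(0.07), 0, (0.0), 0, 0, 0, 1] th 0.0
```

Call:
step_arm --pt "0.04 0 -0.06 0 0 0 1" --pt "0.04 0 -0.06 0 0 0 1" --pt "0.04 0 -0.06 0 0 0 1" --pt "0.05 0 -0.05 0 0 0 1" --pt "0.05 0 -0.05 0 0 0 1"

```text
time: 27.82
eef_pos: [575.2, -103.1, 159.1]
orientation: [-2.644, 0.001, -2.663]
force: [5.8, -0.3, -11.8]
width: 13.2
```

Call:
step_arm --pt "0.06 0 -0.05 0 0 0 1" --pt "0.06 0 -0.04 0 0 0 1" --pt "0.06 0 -0.03 0 0 0 1" --pt "0.06 0 -0.04 0 0 0 1" --pt "0.07 0 -0.02 0 0 0 1"

```text
time: 28.45
eef_pos: [564.0, -104.7, 166.1]
orientation: [-2.645, 0.005, -2.662]
force: [6.6, 4.5, -9.6]
width: 13.0
```

Call:
step_arm --pt "0.07 0 -0.03 0 0 0 1" --pt "0.07 0 -0.02 0 0 0 1" --pt "0.06 0 -0.01 0 0 0 1" --pt "0 0 0 0 0 0 1" --pt "0 0 0 0 0 0 0.65"

```text
time: 29.08
eef_pos: [555.3, -109.3, 169.2]
orientation: [-2.641, 0.001, -2.664]
force: [0.2, -0.2, -0.9]
width: 29.0
```

Call:
step_arm --pt "0 0 0 0 0 0 0.65" --pt "0 0 0 0 0 0 0.65" --pt "0 0 0 0 0 0 0.65" --pt "0 0 -0.6 0 0 0 0.65" --pt "0 0 -0.7 0 0 0 0.65"

```text
time: 29.7
eef_pos: [542.5, -87.1, 213.8]
orientation: [-2.643, -0.001, -2.664]
force: [0.5, 0.4, -0.4]
width: 30.0
```

```bash
python3 - <<'E'
from h import *
im,d,T,K=snap("wrist",15); s,p,R=state(); print(s["time"],S.T@s["force"],"TCP in slot",(p-O)@S,s["width"])
P=cloud(d,T,K); L=(P-O)@S; b=im.astype(int).sum(-1)
for a in (-55,60):
    q=(d>0)&(b<160)&(np.abs(L[...,0]+.5)<8)&(np.abs(L[...,1]-a)<20)&(L[...,2]>112)&(L[...,2]<150); print("pad",q.sum(),L[q].mean(0), np.percentile(L[q],[1,99],axis=0)) if q.sum() else 0
m=(d>0)&(np.abs(L[...,0])<5)&(np.abs(L[...,1])<13)&(L[...,2]>100)&(L[...,2]<140); print(m.sum(),"handle top",np.median(L[m],0))
E
```

```text
29.75 [-0.27722427  1.4962099   2.23095783] TCP in slot [  0.81677183  56.74888713 183.51469459] 29.71608530059712
pad 625 [-9.91170369e-02 -4.79026113e+01  1.42793641e+02] [[ -6.61746916 -53.00325404 127.34223829]
 [  6.30985155 -44.19179498 146.1858785 ]]
pad 613 [ -0.22933747  64.8384544  135.36888567] [[ -6.66074586  59.1070877  125.06136523]
 [  6.15375955  73.3424801  141.87815688]]
592 handle top [ -0.2483236   -0.26176664 117.98465195]
```

View pics/wrist15.png

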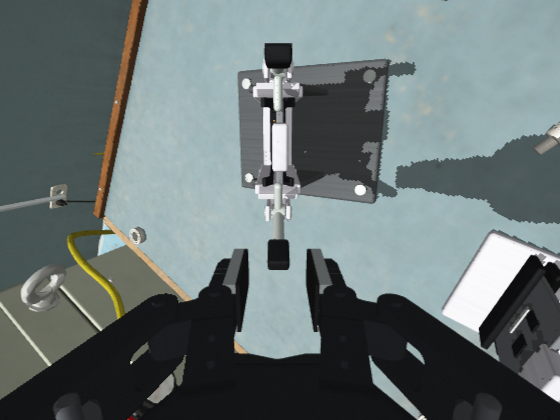

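Call:
step_arm --pt "-0.5 0 0 0 0 0 1" --pt "-0.5 0 0 0 0 0 1" --pt "0 0 0.3 0 0 0 1" --pt "0 0 0.4 0 0 0 1" --pt "0 0 0.4 0 0 0 1" --force 40

```text
time: 30.38
eef_pos: [587.4, -88.1, 173.7]
orientation: [-2.643, -0.001, -2.664]
force: [0.0, 0.7, 0.3]
width: 0.2
```

```bash
python3 - <<'E'
from h import *
s,p,R=state(); print(s["time"],S.T@s["force"],"TCP in slot",(p-O)@S,s["width"])
E
```

```text
30.375 [-0.43338523  0.34294985  0.52855704] TCP in slot [ -0.9610109   94.45596442 134.55694543] 0.22400614681563916
```

Call:
step_arm --pt "0.12 0 0 0 0 0 1" --pt "0.12 0 0 0 0 0 1" --pt "0.12 0 -0.02 0 0 0 1" --pt "0.12 0 -0.02 0 0 0 1" --pt "0.1 0 0 0 0 0 1"

```text
time: 31.0
eef_pos: [569.4, -95.7, 178.5]
orientation: [-2.643, 0.006, -2.662]
force: [3.6, 5.7, 3.5]
width: 0.2
```

Call:
step_arm --pt "0.04 0 0 0 0 0 1" --pt "0.03 0 0 0 0 0 1" --pt "0.03 0 0 0 0 0 1" --pt "0.03 0 0 0 0 0 1" --pt "0.02 0 0 0 0 0 1"

```text
time: 31.62
eef_pos: [564.1, -99.0, 178.7]
orientation: [-2.642, 0.006, -2.662]
force: [1.8, 4.3, 3.1]
width: 0.0
```

```bash
python3 - <<'E'
from h import *
s,p,R=state(); print(s["time"],S.T@s["force"],"TCP in slot",(p-O)@S,s["width"])
E
```

```text
31.625 [-1.11415175  3.5768415   4.15341787] TCP in slot [  0.51414068  68.78008147 139.47420862] 0.03995329387169477
```

Call:
step_arm --pt "0.03 0 0 0 0 0 1" --pt "0.03 0 0 0 0 0 1" --pt "0.03 0 0 0 0 0 1" --pt "0.03 0 0 0 0 0 1" --pt "0.02 0 0 0 0 0 1"

```text
time: 32.25
eef_pos: [560.2, -101.1, 178.9]
orientation: [-2.642, 0.008, -2.662]
force: [8.6, 4.5, 0.6]
width: -0.3
```

```bash
python3 - <<'E'
from h import *
s,p,R=state(); print(s["time"],S.T@s["force"],"TCP in slot",(p-O)@S,s["width"])
E
```

```text
32.25 [0.26400939 9.72295455 0.52020532] TCP in slot [  0.64812738  64.26190085 139.57408612] -0.2656741451774991
```

Call:
step_arm --pt "0.02 0 0 0 0 0 1" --pt "0.02 0 0 0 0 0 1" --pt "0.02 0 0 0 0 0 1" --pt "0.02 0 0 0 0 0 1" --pt "0 0 0 0 0 0 1"

```text
time: 32.88
eef_pos: [559.7, -101.3, 179.0]
orientation: [-2.643, 0.013, -2.661]
force: [16.8, 6.0, -6.8]
width: 0.2
```

```bash
python3 - <<'E'
from h import *
s,p,R=state(); print(s["time"],S.T@s["force"],"TCP in slot",(p-O)@S,s["width"])
E
```

```text
32.875 [-1.14848963 17.68697419 -7.06592436] TCP in slot [  0.68051542  63.8078553  139.75142015] 0.22067609283920556
```

Far lever hit its stop too (force rose without travel). Back off, and look.

Call:
step_arm --pt "-0.2 0 0 0 0 0 1" --pt "-0.3 0 0 0 0 0 1" --pt "0 0 -0.6 0 0 0 1" --pt "0 0 -0.8 0 0 0 1" --pt "0.4 0 -0.3 0 0 0 1"

```text
time: 33.5
eef_pos: [544.0, -72.5, 238.1]
orientation: [-2.642, 0.002, -2.663]
force: [0.4, 1.0, 1.2]
width: -0.1
```

Call:
step_arm --pt "0.5 0 -0.2 0 0 0 0.6" --pt "0.5 0 -0.2 0 0 0 0.6" --pt "0.2 0 0 0 0 0 0.6" --pt "0 0 0 0 0 0 0.6" --pt "0 0 0 0 0 0 0.6"

```text
time: 34.12
eef_pos: [497.2, -88.5, 250.0]
orientation: [-2.643, 0.0, -2.664]
force: [0.2, 0.4, 0.6]
width: 34.3
```

```bash
python3 - <<'E'
from h import *
im,d,T,K=snap("wrist",16); snap("scene",16); s,p,R=state(); print(s["time"],S.T@s["force"],"TCP in slot",(p-O)@S,s["width"])
P=cloud(d,T,K); L=(P-O)@S; b=im.astype(int).sum(-1)
for a in (-50,50):
    q=(d>0)&(b<160)&(np.abs(L[...,0]+.5)<8)&(np.abs(L[...,1]-a)<20)&(L[...,2]>112)&(L[...,2]<150); 
    if q.sum(): print("pad",q.sum(),L[q].mean(0), np.percentile(L[q],[1,99],axis=0)); t=L[q]; t=t[t[:,2]>141]; print("end face y",np.percentile(t[:,1],[2,98]) if len(t) else 0)
m=(d>0)&(np.abs(L[...,0])<5)&(np.abs(L[...,1])<13)&(L[...,2]>100)&(L[...,2]<140); print(m.sum(),"handle top",np.median(L[m],0))
i=np.load("scene16.npz")["im"]; cv2.imwrite("pics/sc16c.png",cv2.resize(i[100:360,180:430,::-1],None,fx=2.3,fy=2.3,interpolation=cv2.INTER_CUBIC))
E
```

```text
34.225 [-0.154539    0.14034016  0.69853712] TCP in slot [ -0.61732211  14.12624185 221.30130888] 33.816172721333196
pad 280 [-8.71645489e-02 -4.94577087e+01  1.44203260e+02] [[ -6.09219973 -53.80041862 139.86089233]
 [  5.91907748 -44.83612636 146.29553023]]
end face y [-53.64233353 -44.85512686]
pad 313 [ -0.14154768  46.36396201 140.34526025] [[ -6.37085418  43.89981378 127.55537698]
 [  6.04567813  51.76571593 146.21552753]]
end face y [44.23436326 51.70780737]
367 handle top [ -0.19483081  -0.1910488  117.90494163]
```

View pics/wrist16.png

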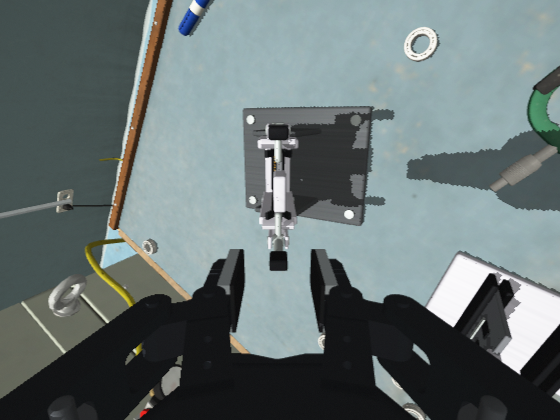

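View pics/sc16c.png

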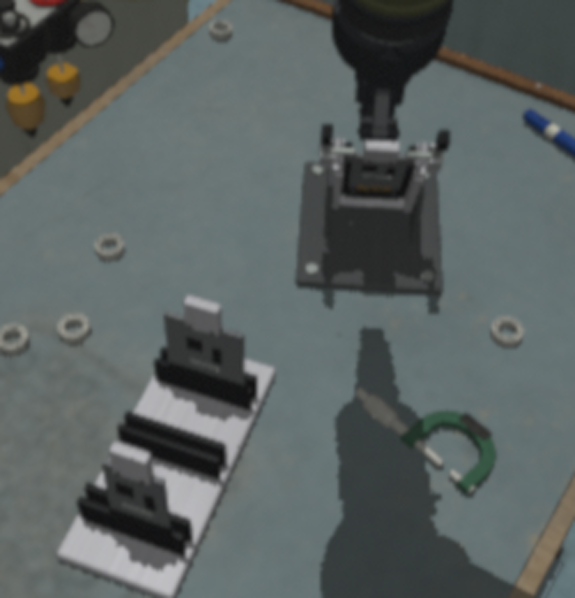

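```bash
python3 - <<'E'
from cell import ctrl
print(ctrl.hand_in())
E
```

```text
the job is handed in; nothing more can be done
None
```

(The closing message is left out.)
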